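Put the dusty leading tools away in the suction stand

TASK

The brush and the lead knife are dusty, so first pull the suction stand's black knob all the way out to open the suction. Then, with the suction open, stand both tools upright with the handle end down, right to the bottom of the cups that fit them: the brush in the narrow cup, the knife in the wide one. Finally push the knob fully back in, and leave everything else on the bench where it stands.

Things in the scene. Friction and masses are not known exactly. Their poses are not given: they have to be found in the camera images.
- stand: Fixed grey tool stand on the table: housing 130 (x) x 230 (y) x 60 mm high, origin at the centre of its underside; its -x face is the front, roughly towards the robot, with the knob. Two steel cups stand on its top 110 mm apart, the narrow one at its own (+10, +55) mm, the wide one at (+10, -55) mm.
- narrow_cup (a point): Centre of the mouth of the narrow steel cup on the stand, 114 mm above the table. Upright round cup, inside diameter 21 mm, wall 3 mm, mouth flared to 31 mm inside over the top 10 mm; its inner floor is 50 mm below this point; outside diameter at the mouth 37 mm. For the brush.
- wide_cup (a point): Centre of the mouth of the wide steel cup on the stand, 114 mm above the table. Upright round cup, inside diameter 31 mm, wall 3 mm, mouth flared to 41 mm inside over the top 10 mm; its inner floor is 50 mm below this point; outside diameter at the mouth 47 mm. For the knife.
- knob (a point): Centre of the black round pull knob in the middle of the stand's front, 42 mm above the table: a disc 34 mm in diameter and 18 mm thick along the stand's x, on a 12 mm stem. Pushed in, this point is 24 mm in front of the front panel (14 mm of free stem behind the disc). Moves along the stand's -x when pulled.
- valve (a joint): Travel of the knob in m: 0 fully in (suction shut), 0.035 at its outer stop (suction open; counts as fully out above 0.028). It takes about 4 N to move either way, has no spring and stays where it is left. It may start up to 5 mm out.
- brush: Round brush, 170 mm long: straight wooden handle 16 mm in diameter (0 to 130 mm from the foot), steel ferrule of the same width, bristle head 24 mm in diameter from 148 mm up. Origin at the centre of the foot (handle end), its z axis runs along the brush to the head. About 50 g. Starts leaning on brush_rest.
- knife: Lead knife, 170 mm long: round wooden handle 26 mm in diameter (0 to 132 mm from the foot) with a brass ring, then a flat blade 22 mm wide, 4 mm thick, to 170 mm. Origin at the centre of the foot (handle end), its z axis runs along the knife to the blade. About 130 g. Starts leaning on knife_rest.
- brush_rest: Fixed grey plastic rest, 175 x 50 mm base plate 10 mm thick, origin at the centre of its underside. The brush lies along the rest's own x, foot at -x, head up at +x, rising 30 degrees, in two open V notches 93 mm apart (centred 30 and 123 mm along the brush from its foot, each 12 mm long; free space between), its foot against a small stop. Lift it straight up or towards its head to take it out.
- knife_rest: Fixed grey plastic rest, 175 x 50 mm base plate 10 mm thick, origin at the centre of its underside. The knife lies along the rest's own x, foot at -x, head up at +x, rising 30 degrees, in two open V notches 93 mm apart (centred 30 and 123 mm along the knife from its foot, each 12 mm long; free space between), its foot against a small stop. Lift it straight up or towards its head to take it out.
- tumbler: drinking glass, 66 mm diameter, 110 mm tall; bystander, not to be moved; origin at its underside
- flux_bottle: brown glass bottle with black cap, 56 mm diameter, 150 mm tall; bystander, not to be moved; origin at its underside
- tape_dispenser: black desk tape dispenser, 140 x 55 mm, 74 mm tall; bystander, not to be moved; origin at its underside
- nail_tub: clear open plastic tub, 100 x 80 mm, 40 mm tall; bystander, not to be moved; origin at its underside
- pliers: flat glass pliers lying on the table, about 160 mm long, 14 mm high; bystander, not to be moved; origin at its underside
- nail_jar: small glass jar with a metal lid, 52 mm diameter, 70 mm tall; bystander, not to be moved; origin at its underside
Mind the look-alikes: they are no part of the job. Leave any pink look-alike of the brush alone.

How it is judged:
On the way, in this order (a step that is already met when the one before it is completed fails the run):
1. the knob is pulled out (28 mm or more), before any tool is in its cup (value of joint valve above 0.028 m), for 0.1 s.
2. one tool stands in its cup with the knob out (value of joint valve above 0.028 m and ((angle between brush's own z axis and vertical below 0.16 rad and horizontal distance between brush and narrow_cup below 0.009 m and z of brush in the frame of narrow_cup below -0.043 m) or (angle between knife's own z axis and vertical below 0.16 rad and horizontal distance between knife and wide_cup below 0.009 m and z of knife in the frame of wide_cup below -0.043 m))), for 0.2 s.
3. both tools stand in their cups with the knob still out (value of joint valve above 0.028 m and angle between each of brush, knife's own z axis and vertical below 0.16 rad and horizontal distance between brush and narrow_cup below 0.009 m and z of brush in the frame of narrow_cup below -0.043 m and horizontal distance between knife and wide_cup below 0.009 m and z of knife in the frame of wide_cup below -0.043 m), for 0.2 s.
At the end, for the whole second after the job is handed in: Brush in the narrow cup and knife in the wide cup, handle end down, each foot within 9 mm of the cup's axis and at least 43 mm below its mouth, leaning less than 0.16 rad, at rest; knob pushed in to within 3 mm; every bystander within 40 mm of where it began (angle between each of brush, knife's own z axis and vertical below 0.16 rad and horizontal distance between brush and narrow_cup below 0.009 m and z of brush in the frame of narrow_cup below -0.043 m and horizontal distance between knife and wide_cup below 0.009 m and z of knife in the frame of wide_cup below -0.043 m and linear speed of each of brush, knife below 0.03 m/s and value of joint valve below 0.003 m and distance of each of tumbler, flux_bottle, tape_dispenser, nail_tub, pliers, nail_jar from where it was at the start of the episode below 0.04 m); the robot touches nothing.
It fails at once if a bystander is moved 40 mm or more (distance of any of tumbler, flux_bottle, tape_dispenser, nail_tub, pliers, nail_jar from where it was at the start of the episode above 0.04 m).
It also fails if it takes over 72 s, if anything falls off the work surface, if the arm or the gripper's body presses on something with over 40 N, if the wrist force passes 120 N, or if a joint passes its speed limit or range.

ROBOT

A 6-joint arm with a two-finger parallel gripper is mounted at the origin on the work surface. World frame = base frame: x ahead of the robot, y to its left, z up, the work surface at z = 0. Lengths are in m, angles in rad, forces in N, time in s.
With the tool pointing down it reaches from about 0.225 to 0.875 m from the base axis. Payload 3.4 kg.
Tool frame: the origin (TCP) lies between the finger pads; the fingertips stand 11 mm ahead of it and the grasp point (between the pads) lies 8 mm behind it; z points along the fingers, y is the direction in which the jaws open and shut (so a half turn about z gives the same grasp; the last joint's range is limited). The gripper opens to 85 mm and grips with 20 to 120 N. Pads are 22 mm wide; open, the fingers measure 114 mm over their backs; the gripper's body (76 mm by 85 mm) begins 54 mm behind the grasp point. The pads swing forward as they close: fully open they stand 13 mm farther back than shut.
Start: joints at [-1.363, 0.276, 1.505, -0, 1.361, -0.121], TCP at [0.186, -0.544, 0.242] pointing down, gripper open.
Joint ranges: [-2.89, 2.89], [-0.75, 2.08], [0.22, 2.7], [-1.18, 4.32], [0.11, 2.71], [-2.7, 2.7]. Speed limits (rad/s): [2.57, 2.57, 3.14, 3.14, 3.14, 3.14].

INTERFACE

Orientations are given as a unit quaternion [w, x, y, z].
In Python, from rig import manip gives the robot as it stands. The module is installed in compiled form; this text tells all that it offers.
- The arm moves only by the tool move_arm, never from a script. Its argument "series" is a list that holds one entry, the list of rows, each a list of 7 numbers: the shift along the world's x, y, z in m, then the turn, a rotation vector about the world's x, y, z in rad, then the finger opening in m, from 0 to 0.0854. A call has 1 to 20 rows; each row shifts and turns the commanded pose from where the row before left it; what a row does not reach is not made up. A row lasts 1/12 s, in which the tool goes at most 41.7 mm and 7.16 degrees, less where a joint would pass 70% of its speed; a pose out of reach is approached as far as the arm can. A call with a gripper value outside its range is refused whole. The fingers move at their own pace and stop on an object; "newtons" is the grip in N (left out, the last holds). Time passes only in rows, so rows that do not move let the fingers close. It gives the time, the measured TCP pose, the force and the opening at its end, in the units of the state.
- manip.get_state(): the state, without advancing time (a new reading comes with each control period).
- manip.get_image(name): name is "scene" or "side" or "wrist"; returns a dict with "color" (480x640x3 uint8, red, green, blue), "fx", "fy", "cx", "cy" (pixels), "R" (3x3) and "t" (3): a world point X has camera coordinates R X + t; the wrist camera has in their place "tool_from_camera" (4x4, takes a point from camera to tool coordinates, whose origin is the TCP and whose axes are the flange's). Camera axes: x right, y down, z forward; pixel columns grow to the right and rows downward; lengths in m; the calibration is good to about 2 mm. A picture is of the moment at which its call begins: read the wrist's pose just before it. There is no depth.
- manip.sign_off(): hands the job in, once; it reports no verdict.
The state is a dict: "clock": time; "qpos": joint angles; "qd": joint speeds; "effort": joint torques, N m; "position": TCP position; "ee_rot": TCP orientation; "contact_force": force on the tool from outside, world axes, zero at the start; "moment": the same for the moment, N m; "width": finger opening in m.
Only numpy, scipy, OpenCV 4.12 (cv2) and the standard library are available. Lean on these libraries where they do the work, as an engineer would, in place of code of your own. Each camera call takes 0.05 s, during which the arm holds its last target.

## Working session

There is one attempt and no reset: what is moved stays moved. The work goes in short steps, Python scripts to look and compute and a tool call to move; the robot and the scene stay as the last step left them, time stands still between calls to the robot, and variables do not carry over. Pictures are saved under pics/ and viewed, and the job is handed in when it is done.

Besides the shell and the picture viewer there is one more tool, called after "Call:" in YAML: its name, and indented under it one key for each argument. move_arm: Moves the arm, as the interface text tells. Its arguments: {"type":"object","properties":{"series":{"type":"array"},"newtons":{"type":"number"}},"required":["series"]}

```bash
mkdir -p pics
cat > h.py <<'E'
import numpy as np, cv2, json
from rig import manip
def snap(n,tag):
    im=manip.get_image(n); cv2.imwrite(f'pics/{tag}.png',cv2.cvtColor(im['color'],cv2.COLOR_RGB2BGR))
    d={k:np.array(v).tolist() for k,v in im.items() if k!='color'}
    s=manip.get_state(); d['state']={k:np.array(v).tolist() for k,v in s.items()}
    json.dump(d,open(f'pics/{tag}.json','w')); return im
E
python3 - <<'E'
from h import *
for n in ['scene','side','wrist']:
    snap(n,n+'0'); d=json.load(open(f'pics/{n}0.json')); s=d.pop('state'); print(n,d)
print(s)
E
```

```text
scene {'fx': 460.3095281341598, 'fy': 460.3095281341598, 'cx': 322.6881781124505, 'cy': 242.51732344325177, 'R': [[0.2449254786592672, 0.9694395577644149, -0.014087361181724344], [0.5585852956110972, -0.15297091728321133, -0.81521921345893], [-0.7924607103387474, 0.19179896325858586, -0.5789811570874646]], 't': [-0.12271939933586076, -0.18302926233916347, 1.5010658592486263]}
side {'fx': 601.2162798199679, 'fy': 601.2162798199679, 'cx': 332.21821400573884, 'cy': 245.70575978372136, 'R': [[0.9794997631893796, -0.20088223857242316, 0.015051250382640938], [-0.0920458019970364, -0.5127693521897901, -0.8535778592428372], [0.17918645106891104, 0.8346939065795287, -0.5207478257970299]], 't': [-0.4604281702025854, 0.10786806752742424, 1.451237552951861]}
wrist {'fx': 414.25169849893734, 'fy': 414.25169849893734, 'cx': 320.29133211918804, 'cy': 237.26505467076677, 'tool_from_camera': [[0.00034845427679486084, -0.9600094758286951, -0.2799672925516988, 0.07163640405898605], [0.9999985035175518, -0.00013990320211270914, 0.001724351979354722, -0.0004416321959465064], [-0.0016945625605592814, -0.2
[... 204 characters left out ...]
847492, -0.12100094873293403], 'qd': [0.00024530880592654427, -0.0002173414196886673, -0.0030495711368877503, -0.0008046252711076848, -0.0009566749763227705, -0.0004695491951881056], 'effort': [0.0009483366011409089, -41.714701652526855, -24.60315763950348, -0.00025291647943959106, 0.0075712858233600855, -5.473624753449258e-06], 'position': [0.18557629429540784, -0.5438321828274326, 0.24163185473132395], 'ee_rot': [-0.0006985977459125162, 0.9865161786442351, 0.1636622716685001, -4.5460652467250586e-05], 'contact_force': [-0.3973615578390657, -0.02906848074709169, -0.8606249385223707], 'moment': [-0.028536075985154435, 0.024518746072876726, 0.002946488774226475], 'width': 0.08526263729687178}
```

View pics/scene0.png

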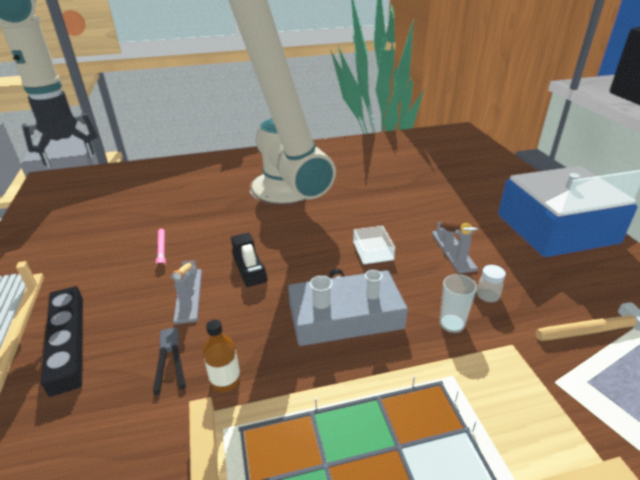

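View pics/side0.png

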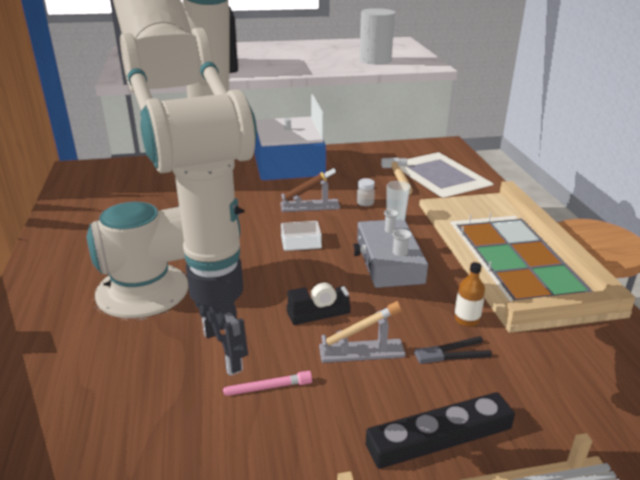

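View pics/wrist0.png

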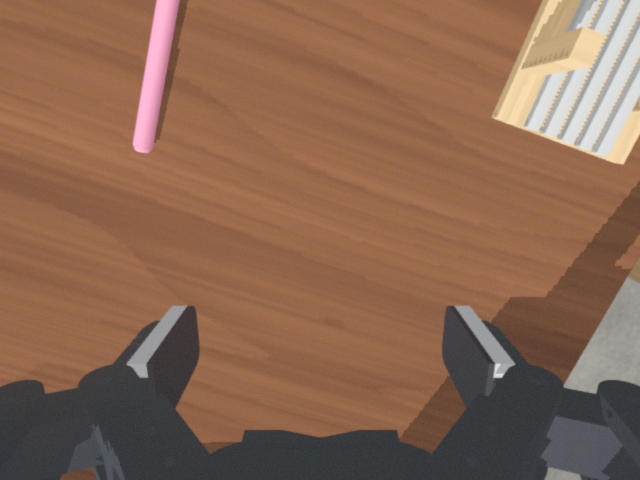

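The scene shows the stand at about (345,305), with the narrow cup at (374,285) and the wide one at (321,292). The knob is behind it at (336,274), next to the nail tub (374,244). 

Candidates:
- **Brush:** tan handle with orange head on a rest at side (360,325). The look-alike is the pink stick at side (268,383).
- **Knife:** brown handle with pale blade on a rest at side (310,187). The hammer at side (400,175) could be confused with it.

I'll check these in close crops.

Run:
```python
import cv2,numpy as np
def crop(t,x0,y0,x1,y1,s):
    i=cv2.imread(f'pics/{t}.png')[y0:y1,x0:x1]; return cv2.resize(i,None,fx=s,fy=s,interpolation=cv2.INTER_CUBIC)
cv2.imwrite('pics/c1.png',crop('scene0',270,250,420,350,5))
cv2.imwrite('pics/c2.png',crop('side0',340,200,440,290,6))
a=crop('scene0',150,250,230,340,5);b=crop('side0',310,290,420,370,5)
c=np.zeros((450,950+5,3),np.uint8);c[:a.shape[0],:a.shape[1]]=a;c[:b.shape[0],400:400+b.shape[1]]=b
cv2.imwrite('pics/c3.png',cv2.resize(c,(800,377)))
a=crop('scene0',425,210,515,310,4);b=crop('side0',270,160,350,220,5)
c=np.zeros((400,760,3),np.uint8);c[:a.shape[0],:a.shape[1]]=a;c[:b.shape[0],360:360+b.shape[1]]=b
cv2.imwrite('pics/c4.png',c)
```

```text
(no output)
```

View pics/c1.png

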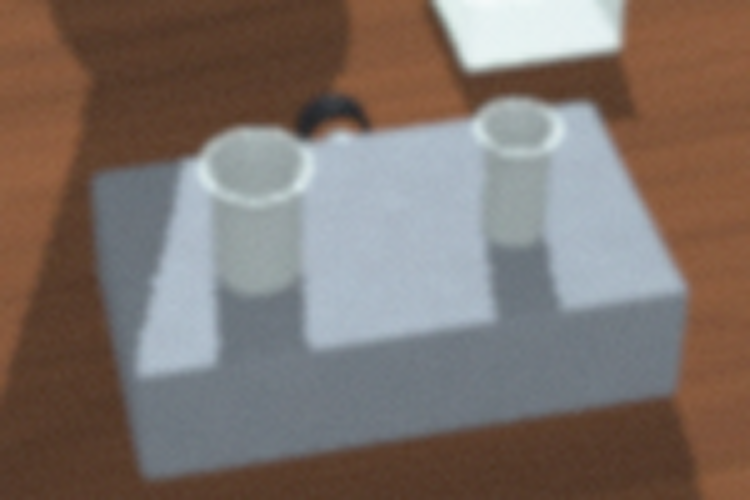

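View pics/c2.png

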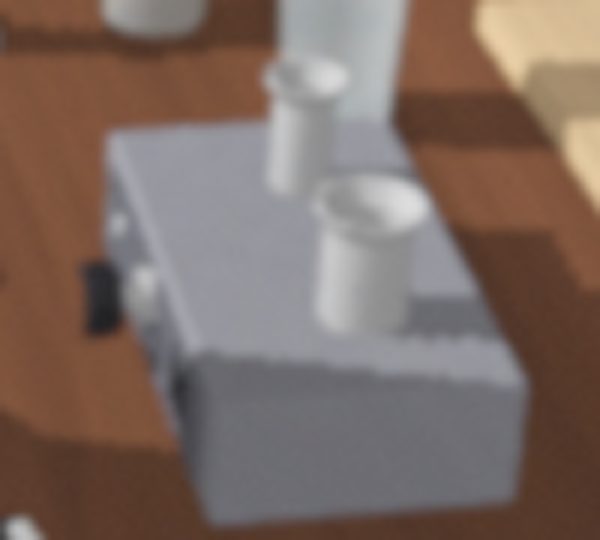

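View pics/c3.png

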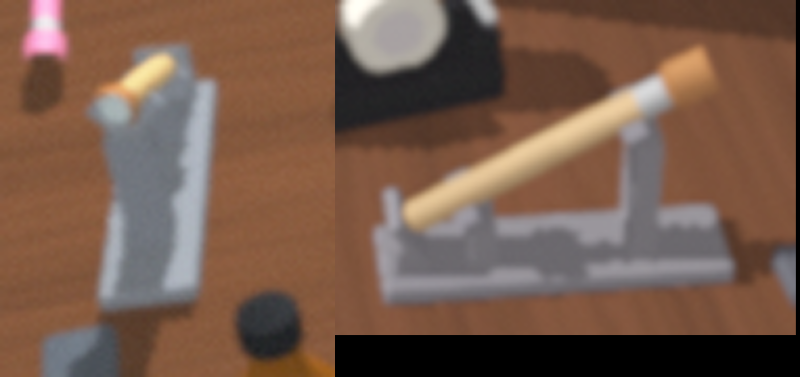

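View pics/c4.png

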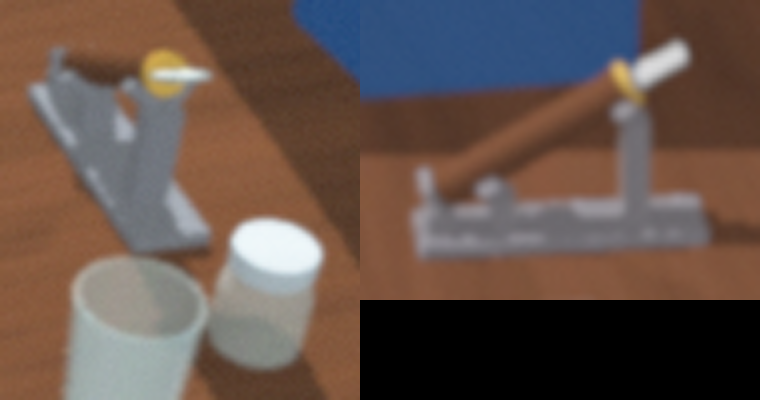

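```bash
cat >> h.py <<'E'
def load(tag): return json.load(open(f'pics/{tag}.json'))
from scipy.spatial.transform import Rotation as Ro
def campose(tag):
    d=load(tag)
    K=(d['fx'],d['fy'],d['cx'],d['cy'])
    if 'R' in d:
        R=np.array(d['R']);return K,-R.T@np.array(d['t']),R.T
    s=d['state'];q=s['ee_rot'];Rt=Ro.from_quat([q[1],q[2],q[3],q[0]]).as_matrix()
    T=np.array(d['tool_from_camera']);return K,Rt@T[:3,3]+s['position'],Rt@T[:3,:3]
def ray(tag,uv):
    K,c,R=campose(tag); v=R@np.array([(uv[0]-K[2])/K[0],(uv[1]-K[3])/K[1],1]); return c,v/np.linalg.norm(v)
def onz(tag,uv,z):
    c,v=ray(tag,uv); return c+v*(z-c[2])/v[2]
def tri(t1,u1,t2,u2):
    c1,v1=ray(t1,u1);c2,v2=ray(t2,u2)
    a=np.linalg.lstsq(np.stack([v1,-v2],1),c2-c1,rcond=None)[0]
    p,q=c1+a[0]*v1,c2+a[1]*v2
    return (p+q)/2,np.linalg.norm(p-q)
def proj(tag,X):
    K,c,R=campose(tag);p=R.T@(np.array(X)-c);return np.array([K[0]*p[0]/p[2]+K[2],K[1]*p[1]/p[2]+K[3]])
E
cat > m0.py <<'E'
from h import *
np.set_printoptions(precision=4,suppress=True)
def pc(u,o,s,off=0): return (o[0]+(u[0]-off+.5)/s-.5,o[1]+(u[1]+.5)/s-.5)
S=lambda u:pc(u,(270,250),5); D=lambda u:pc(u,(340,200),6)
for n,a,b in [('wide',(256,166),(371,207)),('narrow',(518,127),(307,79)),('x+y-',(137,375),(527,383)),('x+y+',(687,290),(390,122)),('x-y+',(592,102),(107,132)),('x-y-',(93,176),(200,352)),('knob?',(333,125),(102,298))]:
    print(n,*tri('scene0',S(a),'side0',D(b)))
Sb=lambda u:pc(u,(150,250),4.189);Db=lambda u:pc(u,(310,290),4.189,335)
h,e=tri('scene0',Sb((113,108)),'side0',Db((700,72)));print('brush head',h,e)
c,v=ray('side0',Db((412,215)))
for t in np.arange(0,3,.0005):
    p=c+t*v
    if .045>p[2]>.02 and abs(np.linalg.norm(p-h)-.17)<.0005: print('foot',p, np.degrees(np.arcsin((h-p)[2]/.17)))
Sk=lambda u:pc(u,(425,210),4);Dk=lambda u:pc(u,(270,160),5,360)
h,e=tri('scene0',Sk((210,75)),'side0',Dk((685,52)));print('knife tip',h,e)
c,v=ray('side0',Dk((445,187)))
for t in np.arange(0,3,.0005):
    p=c+t*v
    if .06>p[2]>.01 and abs(np.linalg.norm(p-h)-.17)<.001: print('foot',p, np.degrees(np.arcsin((h-p)[2]/.17)))
for n,u,z in [('tub',(374,244),0.02),('tumbler',(453,325),0),('jar',(490,295),0),('flux',(222,380),0),('tape',(249,262),.03)]: print(n,onz('scene0',u,z))
E
python3 m0.py
```

```text
wide [ 0.6332 -0.0364  0.1149] 0.003297449535368354
narrow [0.6382 0.0731 0.1158] 0.0030304787505375983
x+y- [ 0.6838 -0.0981  0.0628] 0.003397722090484369
x+y+ [0.696  0.1273 0.0615] 0.007542971011611082
x-y+ [0.5667 0.1366 0.0609] 0.0016046545353703128
x-y- [ 0.5573 -0.0857  0.0724] 0.02118841910169223
knob? [0.5366 0.0226 0.0464] 0.004374831853233373
brush head [ 0.5353 -0.3186  0.1167] 0.004268838299231399
knife tip [0.5474 0.3577 0.1197] 0.006987346160186554
foot [0.4056 0.3765 0.0295] 32.0417730775783
foot [0.4057 0.3769 0.0293] 32.13127316816664
foot [0.4057 0.3774 0.029 ] 32.22086115132567
foot [0.4058 0.3778 0.0288] 32.31053750618551
foot [0.4058 0.3782 0.0286] 32.40030271511115
foot [0.4059 0.3787 0.0284] 32.49015726373603
foot [0.406  0.3791 0.0281] 32.58010164099506
foot [0.406  0.3796 0.0279] 32.670136339159
foot [0.4061 0.38   0.0277] 32.76026185386857
foot [0.4061 0.3805 0.0275] 32.850478684169616
foot [0.4062 0.3809 0.0272] 32.940787332548176
foot [0.4062 0.3813 0.027 ] 33.031188304966605
foot [0.4063 0.3818 0.0268] 33.1216821108993
foot [0.4063 0.3822 0.0266] 33.21226926336991
foot [0.4064 0.3827 0.0263] 33.30295027898831
tub [0.408  0.1615 0.02  ]
tumbler [0.7081 0.2353 0.    ]
jar [0.6432 0.3618 0.    ]
flux [ 0.7265 -0.2547  0.    ]
tape [ 0.4121 -0.163   0.03  ]
```

The crops confirm the choice. The brush has a tan handle and orange head, with its head end at scene (177,275). The knife has a brown handle, brass ring and pale blade. The pink stick is not wanted. Next I move above the stand and look with the wrist camera.

Call:
move_arm:
  series:
    - [[0.0185,0.033,0.001,0,0,-0.022,0.06],[0.0185,0.033,0.001,0,0,-0.022,0.06],[0.0185,0.033,0.001,0,0,-0.022,0.06],[0.0185,0.033,0.001,0,0,-0.022,0.06],[0.0185,0.033,0.001,0,0,-0.022,0.06],[0.0185,0.033,0.001,0,0,-0.022,0.06],[0.0185,0.033,0.001,0,0,-0.022,0.06],[0.0185,0.033,0.001,0,0,-0.022,0.06],[0.0185,0.033,0.001,0,0,-0.022,0.06],[0.0185,0.033,0.001,0,0,-0.022,0.06],[0.0185,0.033,0.001,0,0,-0.022,0.06],[0.0185,0.033,0.001,0,0,-0.022,0.06],[0.0185,0.033,0.001,0,0,-0.022,0.06],[0.0185,0.033,0.001,0,0,-0.022,0.06],[0.0185,0.033,0.001,0,0,-0.022,0.06],[0.0185,0.033,0.001,0,0,-0.022,0.06],[0.0185,0.033,0.001,0,0,-0.022,0.06],[0,0,0,0,0,0,0.06],[0,0,0,0,0,0,0.06]]
  newtons: 60

```text
clock: 1.73
position: [0.5005, 0.0184, 0.2588]
ee_rot: [0.0, 1.0, -0.021, -0.001]
contact_force: [-0.9, -1.0, -0.5]
width: 0.06
```

Run:
```python
from h import *
snap('wrist','w1'); s=load('w1')['state']; print(s['clock'],s['qpos'],s['position'],s['ee_rot'])
```

```text
1.7833 [-0.10422948449921471, 0.1539205997849412, 1.6265381274813504, -0.0008998226085071281, 1.3625970137449983, 1.5097142560957126] [0.499831668647522, 0.01717909289177171, 0.2588352122261389] [0.0003782270821607482, 0.9997689409667517, -0.021478729252350084, -0.0007653836934900852]
```

View pics/w1.png

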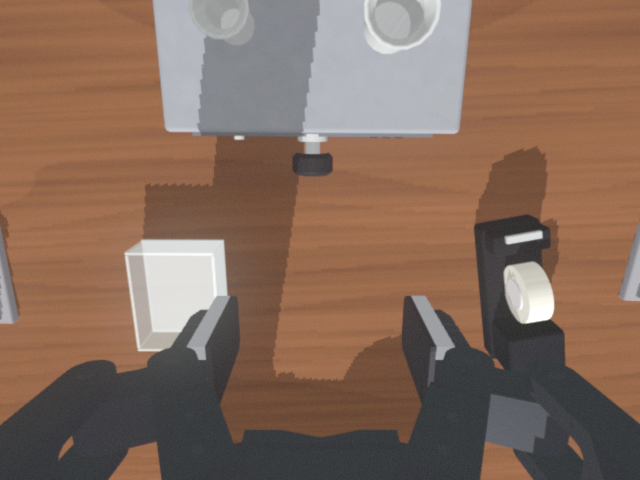

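The wrist view shows the knob disc at (313,163) on its stem, the stand front edge at v≈133, the tub at left and the tape dispenser at right.

Run:
```python
from h import *
np.set_printoptions(precision=4,suppress=True)
print('knob',*tri('w1',(313,161),'side0',(357,249.2)))
print('knob z42',onz('w1',(313,163),.042), 'L/R', onz('w1',(293,163),.042),onz('w1',(333,163),.042))
print('front edge',onz('w1',(168,131),.06),onz('w1',(459,133),.06))
im=cv2.imread('pics/w1.png');g=cv2.cvtColor(im,cv2.COLOR_BGR2GRAY)
print('wide',*tri('w1',(402,14),'scene0',(321,283)),'narrow',*tri('w1',(220,9),'scene0',(373.3,275.2)))
```

```text
knob [0.5374 0.0211 0.0455] 0.0023240377579200402
knob z42 [0.5343 0.0216 0.042 ] L/R [0.535  0.0382 0.042 ] [0.5336 0.005  0.042 ]
front edge [0.5654 0.1316 0.06  ] [ 0.5543 -0.0925  0.06  ]
wide [ 0.6286 -0.0358  0.1128] 0.003341950775755767 narrow [0.6355 0.0731 0.1143] 0.0036834450878611914
```

Call:
move_arm:
  series:
    - [[0.009,0.001,-0.025,0,0,0,0.06],[0.009,0.001,-0.025,0,0,0,0.06],[0.009,0.001,-0.025,0,0,0,0.06],[0.009,0.001,-0.025,0,0,0,0.06],[0,0,-0.025,0,0,0,0.06],[0,0,-0.025,0,0,0,0.06],[0,0,-0.025,0,0,0,0.06],[0,0,-0.025,0,0,0,0.06],[0,0,-0.025,0,0,0,0.06],[0,0,0,0,0,0,0.02],[0,0,0,0,0,0,0.02],[0,0,0,0,0,0,0.02],[0,0,0,0,0,0,0.02],[0,0,0,0,0,0,0.02],[0,0,0,0,0,0,0.02]]
  newtons: 60

```text
clock: 3.03
position: [0.5336, 0.0237, 0.0338]
ee_rot: [-0.003, 1.0, -0.025, -0.002]
contact_force: [-0.2, 12.4, -13.7]
width: 0.0317
```

Run:
```python
from h import *
snap('wrist','w2'); s=load('w2')['state']; print(s['clock'],s['qpos'],s['position'],s['contact_force'],s['width'])
```

```text
3.0833 [-0.08981126922194273, 0.4191899805696213, 1.8775054459034377, 0.007850652473848897, 0.8502711260636172, 1.5252067264114957] [0.5335331045987488, 0.023728170928954843, 0.03378818295079296] [-0.009423368597659437, 11.753891146187666, -13.19749751349629] 0.031987434460547415
```

View pics/w2.png

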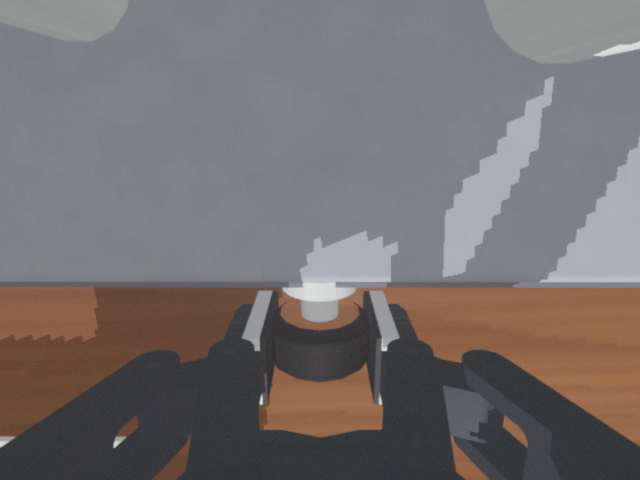

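Call:
move_arm:
  series:
    - [[-0.005,0,0.001,0,0,0,0.02],[-0.005,0,0.001,0,0,0,0.02],[-0.005,0,0.001,0,0,0,0.02],[-0.005,0,0,0,0,0,0.02],[-0.005,0,0,0,0,0,0.02],[-0.005,0.001,0,0,0,0,0.02],[-0.004,0.001,0,0,0,0,0.02],[-0.003,0,0,0,0,0,0.02],[0,0,0,0,0,0,0.02]]

```text
clock: 3.83
position: [0.4993, 0.0254, 0.0343]
ee_rot: [-0.003, 1.0, -0.025, 0.0]
contact_force: [11.3, 13.3, -42.9]
width: 0.0314
```

Run:
```python
from h import *
snap('wrist','w3'); s=load('w3')['state']; print(s['clock'],s['qpos'],s['position'],s['contact_force'],s['width'])
snap('side','s3')
i=cv2.imread('pics/s3.png')[190:300,300:440];cv2.imwrite('pics/s3c.png',cv2.resize(i,None,fx=5,fy=5,interpolation=2))
```

```text
3.8833 [-0.09274848844447724, 0.3773602457395786, 1.9553989735480628, 0.008187069152795677, 0.8091478470041448, 1.522320190377214] [0.4993750809222103, 0.02535351856976373, 0.034299142033208496] [11.053300145535639, 12.917607001772174, -42.53182460905089] 0.031092677671622673
```

View pics/w3.png

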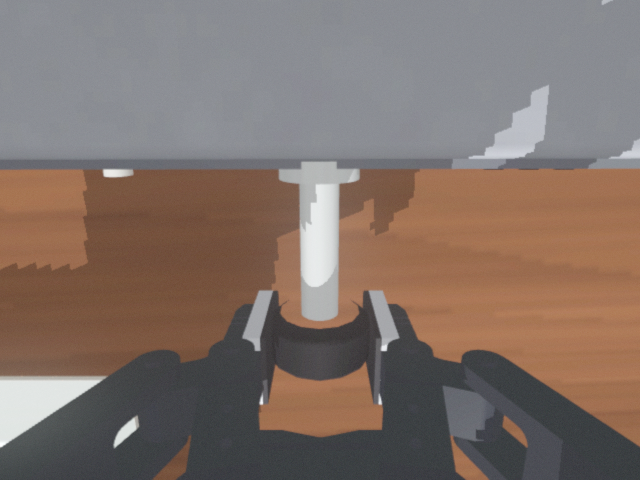

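View pics/s3c.png

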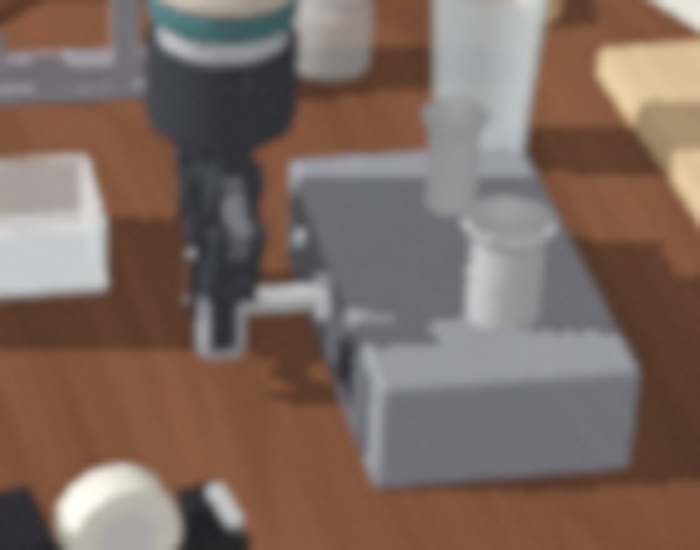

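The knob came out about 34 mm and stem is fully visible at (320,240); the side view agrees. I release it and go look at the brush.

Call:
move_arm:
  series:
    - [[0,0,0,0,0,0,0.06],[0,0,0,0,0,0,0.06],[0,0,0,0,0,0,0.06],[0,0,0.035,0,0,0,0.06],[0,0,0.035,0,0,0,0.06],[0,0,0.035,0,0,0,0.06],[0,0,0.035,0,0,0,0.06],[0,-0.02,0.035,0,0,0,0.06],[-0.005,-0.036,0.016,0,0,0,0.06],[-0.005,-0.036,0.016,0,0,0,0.06],[-0.005,-0.036,0.016,0,0,0,0.06],[-0.005,-0.036,0,0,0,0,0.06],[-0.005,-0.036,0,0,0,0,0.06],[-0.005,-0.036,0,0,0,0,0.06],[-0.005,-0.036,0,0,0,0,0.06],[-0.005,-0.036,0,0,0,0,0.06],[-0.005,-0.02,0,0,0,0,0.06],[0,0,0,0,0,0,0.06],[0,0,0,0,0,0,0.06]]

```text
clock: 5.52
position: [0.4533, -0.3065, 0.2617]
ee_rot: [0.001, 1.0, -0.024, 0.001]
contact_force: [0.6, 0.6, 0.6]
width: 0.0598
```

Run:
```python
from h import *
snap('wrist','w4'); s=load('w4')['state']; print(s['clock'],s['qpos'],s['position'],s['ee_rot'],s['contact_force'],s['width'])
```

```text
5.5667 [-0.7199118765908614, 0.22222065105624256, 1.5314073067360394, 0.0004762367485787536, 1.3866319725809348, 0.8975575401113556] [0.45364251484557294, -0.30528049370615873, 0.26156081558268174] [0.0002479530891034865, 0.9997264510233748, -0.02337785862736711, 0.0006613391507715389] [1.0329894748215414, -0.3583088469070258, -0.9890248802977386] 0.059896859103178025
```

View pics/w4.png

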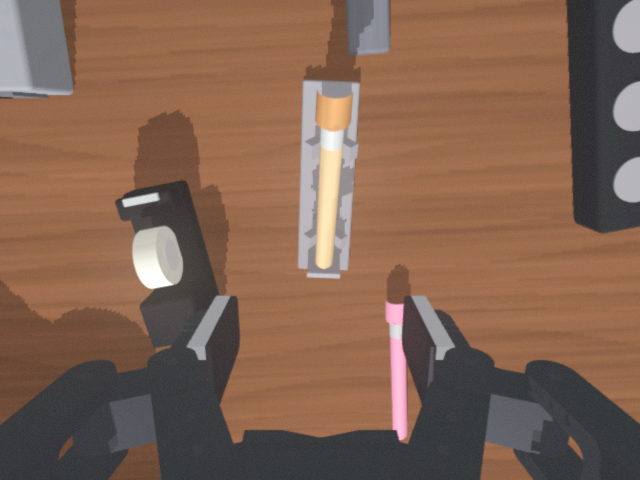

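Run:
```python
from h import *
from scipy.optimize import least_squares
np.set_printoptions(precision=4,suppress=True)
f,e=tri('w4',(324,265),'side0',(328,340.9));h,e2=tri('w4',(334,97),'side0',(396,307.1));print('foot',f,e,'head',h,e2,np.linalg.norm(h-f),np.degrees(np.arcsin((h-f)[2]/np.linalg.norm(h-f))),np.degrees(np.arctan2((h-f)[1],(h-f)[0])))
for u in [(303,82),(359,83),(298,270),(347,270)]: print(onz('w4',u,.01))
S=[load(t)['state'] for t in ['wrist0','w1','w2','w3','w4']]
def res(p):
    A,B,e1,D,d=p;o=[]
    for s in S:
        q=s['qpos'];x=s['position'];R=np.array([[np.cos(q[0]),np.sin(q[0])],[-np.sin(q[0]),np.cos(q[0])]]);r=R@x[:2];a=q[1]+q[2]
        o+=[A*np.sin(q[1])+B*np.sin(a)+e1*np.cos(a)-r[0],A*np.cos(q[1])+B*np.cos(a)-e1*np.sin(a)+D-x[2],r[1]-d]
    return np.array(o)
r=least_squares(res,[.45,.45,0,.1,.07],xtol=1e-14,ftol=1e-14);print(r.x,np.abs(r.fun).max())
```

```text
foot [ 0.3967 -0.3065  0.0369] 0.002196916455767917 head [ 0.5363 -0.3177  0.113 ] 0.0012343550377201594 0.1593922449574465 28.50022819250369 -4.553851733075609
[ 0.5549 -0.2951  0.01  ]
[ 0.5518 -0.3436  0.01  ]
[ 0.3818 -0.2802  0.01  ]
[ 0.3796 -0.3283  0.01  ]
[ 0.6267  0.4216  0.0607 -0.2133  0.0702] 0.0012897580304255668
```

The wrist view shows the brush on its rest, foot at (324,267) and head at (334,95); the pink look-alike is separate at (397,370). The rest's yaw is about −5°. I make a short tilt test to learn the arm's kinematics.

Call:
move_arm:
  series:
    - [[0,0,0.005,0.12,0,0,0.06],[0,0,0.005,0.12,0,0,0.06],[0,0,0.005,0.12,0,0,0.06],[0,0,0.005,0.12,0,0,0.06],[0,0,0.005,0.12,0,0,0.06],[0,0,0,0,0,0,0.06],[0,0,0,0,0,0,0.06]]

```text
clock: 6.15
position: [0.4542, -0.3052, 0.2844]
ee_rot: [-0.295, 0.955, -0.022, -0.007]
contact_force: [0.4, 0.6, -0.6]
width: 0.0599
```

```bash
cat > fk.py <<'E'
from h import *
from scipy.optimize import least_squares
import glob
def fkf(q,p,s4,s6):
    A,B,e1,H,L,d,dw,ew,c=p
    R1=Ro.from_euler('z',q[0]);a=q[1]+q[2]
    R3=R1*Ro.from_euler('y',a);R5=R3*Ro.from_euler('z',s4*q[3])*Ro.from_euler('y',q[4])
    w=R1.apply([A*np.sin(q[1]),d,H+A*np.cos(q[1])])+R3.apply([e1,0,B])+R5.apply([ew,dw,L])
    return w,R5*Ro.from_euler('z',s6*q[5]+c)
def sts():
    o=[]
    for f in glob.glob('pics/*.json')+glob.glob('pics/st_*.js'):
        o.append(json.load(open(f)).get('state'))
    return [s for s in o if s]
def fit(s4,s6,S):
    def res(p):
        o=[]
        for s in S:
            w,R=fkf(s['qpos'],p,s4,s6);q=s['ee_rot']
            o+=list(w-s['position'])+list(.3*(R.inv()*Ro.from_quat([q[1],q[2],q[3],q[0]])).as_rotvec())
        o+=list(1e-3*(p-np.array([.5,.45,0,.15,.35,.07,0,0,p[8]])))
        return np.array(o)
    best=None
    for c in [0,1.57,3.14,-1.57]:
        r=least_squares(res,[.5,.45,0,.15,.35,.07,0,0,c],x_scale=.1)
        if best is None or r.cost<best.cost: best=r
    return best
E
python3 - <<'E'
from fk import *
np.set_printoptions(precision=4,suppress=True)
snap('wrist','w5'); s=load('w5')['state']; print(s['clock'],s['qpos'],s['position'],s['ee_rot'])
for s4 in(1,-1):
  for s6 in (1,-1):
    r=fit(s4,s6,sts());print(s4,s6,r.cost,r.x,np.abs(r.fun).max())
E
```

```text
6.2 [-0.9388761835837245, 0.44183004263782527, 1.2934331023019352, 0.3574393345330886, 1.8898731117585024, 0.7049390649519502] [0.4543227832906863, -0.3043059780261737, 0.28545658326939016] [-0.2947501225210896, 0.9553150617257166, -0.021155581685595375, -0.006923834005614304]
1 1 1.0745693274650377e-08 [ 0.6297  0.4211  0.0604  0.1368  0.3535  0.0694  0.     -0.      1.5708] 0.00012969389867277848
1 -1 0.8342795228498522 [ 0.6297  0.4211  0.0604  0.1368  0.3535  0.0694  0.     -0.      3.1973] 0.5605573610917864
-1 1 0.030704789447859395 [-0.1299  0.3802 -0.1652  0.1715 -0.119   0.3945 -0.3165 -0.164   1.5494] 0.15644276770078974
-1 -1 0.8734531762164408 [-0.1299  0.3802 -0.1652  0.1715 -0.119   0.3945 -0.3165 -0.164   3.1768] 0.554429723379582
```

```bash
cat > ik.py <<'E'
from fk import *
P=np.array([.6297,.4211,.0604,.1368,.3535,.0694,0,0,np.pi/2])
lo=np.array([-2.89,-.75,.22,-1.18,.11,-2.7]);hi=np.array([2.89,2.08,2.7,4.32,2.71,2.7])
def FK(q): return fkf(q,P,1,1)
def IK(x,R,seed):
    def f(q):
        w,Rq=FK(q);return np.concatenate([(w-x)*3,(Rq.inv()*R).as_rotvec()])
    r=least_squares(f,np.clip(seed,lo+1e-3,hi-1e-3),bounds=(lo,hi));return r.x,np.linalg.norm(r.fun)
def graspR(yaw,alpha):
    # tool z down tilted back by alpha, tool x = head dir
    return Ro.from_euler('z',yaw)*Ro.from_euler('y',alpha)*Ro.from_matrix([[1,0,0],[0,-1,0],[0,0,-1]])
def finalR(az,alpha,incl=np.pi/6):
    # brush vertical, gripper p direction azimuth az
    return Ro.from_euler('z',az)*Ro.from_euler('y',-(np.pi/2-incl))*graspR(0,alpha)
E
python3 - <<'E'
from ik import *
np.set_printoptions(precision=2,suppress=True)
print(graspR(0,.2).as_matrix()[:,2], finalR(0,0).as_matrix())
for nm,c in [('narrow',(.636,.073)),('wide',(.631,-.036))]:
  for al in (0,.2):
    for az in range(-180,180,30):
      R=finalR(np.radians(az),al);g=np.array([*c,.154+.05]);x=g+R.apply([0,0,.008])
      best=None
      for sd in [(0,.4,1.5,.1,1.2,0),(0,.4,1.5,1.5,1.2,0),(.3,.4,1.2,-.8,1.2,1),(-.3,.4,1.2,1.5,1.2,-1),(0,.4,1.8,3.1,.6,0)]:
        q,e=IK(x,R,sd)
        if e<1e-3: print(nm,al,az,q)
E
```

```text
[-0.2  -0.   -0.98] [[ 0.5   0.    0.87]
 [ 0.   -1.    0.  ]
 [ 0.87  0.   -0.5 ]]
narrow 0 -180 [ 0.    0.98  0.7   0.01  2.5  -1.56]
narrow 0 -180 [ 0.    0.98  0.7   0.01  2.5  -1.56]
narrow 0 -180 [ 0.    0.98  0.7   0.01  2.5  -1.56]
narrow 0 -180 [ 0.    0.98  0.7   0.01  2.5  -1.56]
narrow 0 -150 [ 0.17  0.95  0.77 -0.45  2.38 -2.09]
narrow 0 -150 [ 0.17  0.95  0.77 -0.45  2.38 -2.09]
narrow 0 -150 [ 0.17  0.95  0.77 -0.45  2.38 -2.09]
narrow 0 -120 [ 0.32  0.83  1.04 -0.71  2.06 -2.37]
narrow 0 -120 [ 0.32  0.83  1.04 -0.71  2.06 -2.37]
narrow 0 -120 [ 0.32  0.83  1.04 -0.71  2.06 -2.37]
narrow 0 0 [ 0.01  0.22  2.29  3.16  0.41 -1.59]
narrow 0 0 [ 0.01  0.22  2.29  3.16  0.41 -1.59]
narrow 0 0 [ 0.01  0.22  2.29  3.16  0.41 -1.59]
narrow 0 0 [ 0.01  0.22  2.29  3.16  0.41 -1.59]
narrow 0 30 [-0.38  0.26  2.21  1.73  0.76 -0.79]
narrow 0 30 [-0.38  0.26  2.21  1.73  0.76 -0.79]
narrow 0 30 [-0.38  0.26  2.21  1.73  0.76 -0.79]
narrow 0 30 [-0.38  0.26  2.21  1.73  0.76 -0.79]
narrow 0 30 [-0.38  0.26  2.21  1.73  0.76 -0.79]
narrow 0 60 [-0.5   0.42  1.92  1.19  1.2  -0.69]

[... 6228 characters left out ...]
 90 [-0.54  0.57  1.45  0.7   1.63 -0.68]
wide 0.2 90 [-0.54  0.57  1.45  0.7   1.63 -0.68]
wide 0.2 90 [-0.54  0.57  1.45  0.7   1.63 -0.68]
wide 0.2 90 [-0.54  0.57  1.45  0.7   1.63 -0.68]
wide 0.2 90 [-0.54  0.57  1.45  0.7   1.63 -0.68]
wide 0.2 120 [-0.42  0.72  1.14  0.5   1.97 -0.91]
wide 0.2 120 [-0.42  0.72  1.14  0.5   1.97 -0.91]
wide 0.2 120 [-0.42  0.72  1.14  0.5   1.97 -0.91]
wide 0.2 120 [-0.42  0.72  1.14  0.5   1.97 -0.91]
wide 0.2 120 [-0.42  0.72  1.14  0.5   1.97 -0.91]
wide 0.2 150 [-0.27  0.83  0.91  0.24  2.22 -1.26]
wide 0.2 150 [-0.27  0.83  0.91  0.24  2.22 -1.26]
wide 0.2 150 [-0.27  0.83  0.91  0.24  2.22 -1.26]
wide 0.2 150 [-0.27  0.83  0.91  0.24  2.22 -1.26]
```

```bash
cat > plan.py <<'E'
from ik import *
np.set_printoptions(precision=4,suppress=True)
def cur():
    s=manip.get_state();q=s['ee_rot'];return np.array(s['position']),Ro.from_quat([q[1],q[2],q[3],q[0]]),np.array(s['qpos']),s
def leg(x0,R0,q0,x1,R1,v=.033,w=.11):
    rv=(R1*R0.inv()).as_rotvec();dx=x1-x0
    n=int(np.ceil(max(np.linalg.norm(dx)/v,np.linalg.norm(rv)/w,1)))
    q=q0;m=0;Q=[]
    for k in range(1,n+1):
        qn,e=IK(x0+dx*k/n,Ro.from_rotvec(rv*k/n)*R0,q)
        m=max(m,(np.abs(qn-q)*12/np.array([2.57,2.57,3.14,3.14,3.14,3.14])).max());q=qn;Q.append(q)
        if e>1e-3: print('IK fail',k,e,q)
    Q=np.array(Q)
    print('n',n,'dx',dx,'rv',rv,'per row',dx/n,rv/n,'speed frac',m.round(2),'q',q,'min',(Q-lo).min(0).min().round(2),(hi-Q).min().round(2))
    return q
E
python3 - <<'E'
from plan import *
x,R,q,s=cur()
R1=graspR(-.087,0)
q1=leg(x,R,q,np.array([.474,-.313,.17]),R1)
q2=leg(np.array([.474,-.313,.17]),R1,q1,np.array([.474,-.313,.073]),R1)
E
```

```text
n 6 dx [ 0.0197 -0.0087 -0.1155] rv [-0.5985  0.012  -0.0414] per row [ 0.0033 -0.0014 -0.0192] [-0.0997  0.002  -0.0069] speed frac 0.46 q [-0.7061  0.3148  1.6354  0.      1.1914  0.9517] min 1.06 0.93
n 3 dx [ 0.     0.    -0.097] rv [0. 0. 0.] per row [ 0.      0.     -0.0323] [0. 0. 0.] speed frac 0.28 q [-0.7061  0.4094  1.7625 -0.      0.9697  0.9517] min 0.86 0.94
```

Call:
move_arm:
  series:
    - [[0.0033,-0.0014,-0.019,-0.1,0.002,-0.007,0.05],[0.0033,-0.0014,-0.019,-0.1,0.002,-0.007,0.05],[0.0033,-0.0014,-0.019,-0.1,0.002,-0.007,0.05],[0.0033,-0.0014,-0.019,-0.1,0.002,-0.007,0.05],[0.0033,-0.0014,-0.019,-0.1,0.002,-0.007,0.05],[0.0033,-0.0014,-0.019,-0.1,0.002,-0.007,0.05],[0,0,0,0,0,0,0.05],[0,0,0,0,0,0,0.05]]

```text
clock: 6.87
position: [0.4739, -0.3103, 0.1728]
ee_rot: [-0.0, 0.999, -0.041, 0.001]
contact_force: [0.2, -0.0, 0.4]
width: 0.0499
```

Run:
```python
from plan import *
snap('wrist','w6'); s=load('w6')['state']; print(s['clock'],s['qpos'],s['position'],s['ee_rot'])
```

```text
6.9167 [-0.705270732788747, 0.31075938523065244, 1.6321988140991657, 0.0013524364836776928, 1.1956280877668468, 0.9499961946900441] [0.4746677481856368, -0.3123752519286306, 0.17345039829831085] [0.0004290561412482025, 0.9990964428150454, -0.04246930722418875, 0.0015721987940502636]
```

View pics/w6.png

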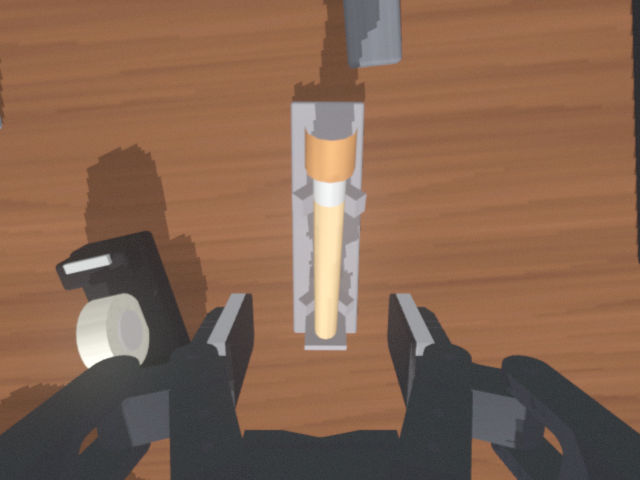

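The brush lies centred between the fingers, with its foot at (326,335) and its ferrule at (329,192).

Run:
```python
from plan import *
f=tri('w4',(324,265),'w6',(326,335));b=tri('w4',(331,150),'w6',(329.5,204));print(f,b)
f=tri('side0',(328,340.9),'w6',(326,335));print(f)
from numpy import cos,sin
# axis points by assuming axis plane z = zf + s*.5
zf=.036
for s,u in [(0,(326,336)),(130,(329.5,204)),(148,(330,180))]: print(s,onz('w6',u,zf+s*.0005+ .0*.0069))
```

```text
(array([ 0.3947, -0.3079,  0.0351]), np.float64(0.0036463767480975164)) (array([ 0.5016, -0.3173,  0.0877]), np.float64(0.004156770875541098))
(array([ 0.3969, -0.3099,  0.0392]), np.float64(0.00029340579274966957))
0 [ 0.3942 -0.3096  0.036 ]
130 [ 0.504  -0.3193  0.101 ]
148 [ 0.5173 -0.3203  0.11  ]
```

Call:
move_arm:
  series:
    - [[-0.001,-0.001,-0.03,0,0,0,0.05],[-0.001,-0.001,-0.03,0,0,0,0.05],[0,-0.001,-0.025,0,0,0,0.05],[0,0,-0.015,0,0,0,0.05],[0,0,0,0,0,0,0.005],[0,0,0,0,0,0,0.005],[0,0,0,0,0,0,0.005],[0,0,0,0,0,0,0.005],[0,0,0,0,0,0,0.005],[0,0,0,0,0,0,0.005],[0,0,0,0,0,0,0.005]]
  newtons: 60

```text
clock: 7.83
position: [0.4726, -0.3145, 0.0734]
ee_rot: [-0.002, 0.999, -0.045, 0.001]
contact_force: [1.2, 6.8, 2.4]
width: 0.0138
```

Run:
```python
from plan import *
snap('wrist','w7'); s=load('w7')['state']; print(s['clock'],s['position'],s['ee_rot'],s['contact_force'],s['width'])
snap('side','s7')
i=cv2.imread('pics/s7.png')[270:390,270:430];cv2.imwrite('pics/s7c.png',cv2.resize(i,None,fx=5,fy=5,interpolation=2))
```

```text
7.8833 [0.47256747659520304, -0.31450451443346045, 0.07335202679559784] [-0.0020765306276905953, 0.9989885598032988, -0.044901808698564576, 0.001171741558833639] [0.7921916902566098, 8.516398456918504, 1.956061127211231] 0.01431992988887733
```

View pics/w7.png

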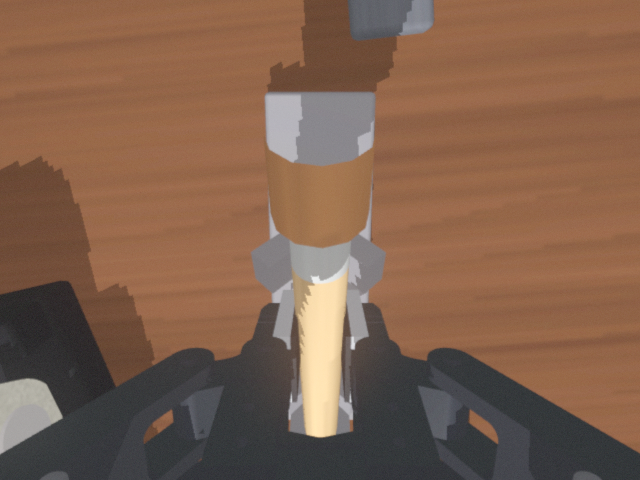

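View pics/s7c.png

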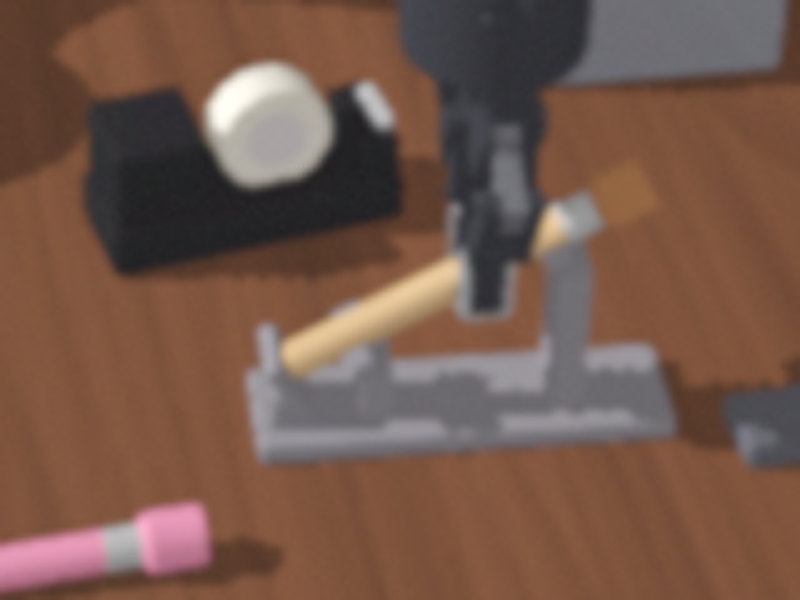

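The brush is held: the side crop shows the fingers around the handle between the notches. I lift it and turn it upright.

Run:
```python
from plan import *
x,R,q,s=cur()
up=np.array([.473,-.3145,.33])
q1=leg(x,R,q,up,R)
for az in (45,60,75):
  Rf=finalR(np.radians(az),0); g=np.array([.6365,.073,.255]); xf=g+Rf.apply([0,0,.008])
  leg(up,R,q1,xf,Rf)
```

```text
n 8 dx [0.0004 0.     0.2566] rv [0. 0. 0.] per row [0.0001 0.     0.0321] [0. 0. 0.] speed frac 0.28 q [-0.7122  0.2301  1.355   0.0047  1.5572  0.9483] min 0.93 0.98
n 14 dx [ 0.1684  0.3924 -0.079 ] rv [ 0.3631 -1.0132  0.7899] per row [ 0.012   0.028  -0.0056] [ 0.0259 -0.0724  0.0564] speed frac 0.59 q [-0.4711  0.2557  2.0179  1.3229  1.0152 -0.5469] min 0.85 0.68
n 14 dx [ 0.167   0.3935 -0.079 ] rv [ 0.5024 -0.977   1.0251] per row [ 0.0119  0.0281 -0.0056] [ 0.0359 -0.0698  0.0732] speed frac 0.49 q [-0.4987  0.3496  1.8637  1.1501  1.2484 -0.5664] min 0.89 0.84
n 16 dx [ 0.1653  0.3942 -0.079 ] rv [ 0.6421 -0.9269  1.2586] per row [ 0.0103  0.0246 -0.0049] [ 0.0401 -0.0579  0.0787] speed frac 0.4 q [-0.4848  0.4472  1.6897  1.0149  1.4641 -0.5956] min 0.92 0.99
```

Call:
move_arm:
  series:
    - [[0,0,0.02,0,0,0,0.005],[0,0,0.03,0,0,0,0.005],[0,0,0.034,0,0,0,0.005],[0,0,0.034,0,0,0,0.005],[0,0,0.034,0,0,0,0.005],[0,0,0.034,0,0,0,0.005],[0,0,0.034,0,0,0,0.005],[0,0,0.034,0,0,0,0.005],[0,0,0,0,0,0,0.005]]

```text
clock: 8.68
position: [0.4745, -0.3191, 0.3361]
ee_rot: [0.006, 0.999, -0.044, 0.008]
contact_force: [0.4, -0.2, 1.0]
width: 0.0142
```

Call:
move_arm:
  series:
    - [[0.012,0.028,-0.005,0.036,-0.07,0.073,0.005],[0.012,0.028,-0.005,0.036,-0.07,0.073,0.005],[0.012,0.028,-0.005,0.036,-0.07,0.073,0.005],[0.012,0.028,-0.005,0.036,-0.07,0.073,0.005],[0.012,0.028,-0.005,0.036,-0.07,0.073,0.005],[0.012,0.028,-0.005,0.036,-0.07,0.073,0.005],[0.012,0.028,-0.005,0.036,-0.07,0.073,0.005],[0.012,0.028,-0.005,0.036,-0.07,0.073,0.005],[0.012,0.028,-0.005,0.036,-0.07,0.073,0.005],[0.012,0.028,-0.005,0.036,-0.07,0.073,0.005],[0.012,0.028,-0.005,0.036,-0.07,0.073,0.005],[0.012,0.028,-0.005,0.036,-0.07,0.073,0.005],[0.012,0.028,-0.005,0.036,-0.07,0.073,0.005],[0.012,0.028,-0.005,0.036,-0.07,0.073,0.005],[0,0,0,0,0,0,0.005],[0,0,0,0,0,0,0.005]]

```text
clock: 10.02
position: [0.6404, 0.0755, 0.2552]
ee_rot: [-0.249, 0.75, 0.432, 0.435]
contact_force: [0.4, -0.5, -0.6]
width: 0.0139
```

Run:
```python
from plan import *
snap('wrist','w8'); s=load('w8')['state']; print(s['clock'],s['qpos'],s['position'],s['ee_rot'],s['contact_force'],s['width'])
snap('side','s8');snap('scene','sc8')
i=cv2.imread('pics/s8.png')[110:290,330:470];j=cv2.imread('pics/sc8.png')[150:330,260:420]
cv2.imwrite('pics/s8c.png',cv2.resize(np.hstack([i,j]),None,fx=2.6,fy=2.6,interpolation=2))
```

```text
10.0667 [-0.5054824167693018, 0.3436624292530753, 1.8587053423495723, 1.14845960819291, 1.2534365291419656, -0.5613305215853023] [0.6405305788025619, 0.07494632877296022, 0.2560705091547591] [-0.24769132639924155, 0.7500906531625705, 0.4320165015598149, 0.4351721053155304] [-0.6682589636740187, -1.1078171476670475, 0.4291845563765736] 0.014396403958242213
```

View pics/w8.png

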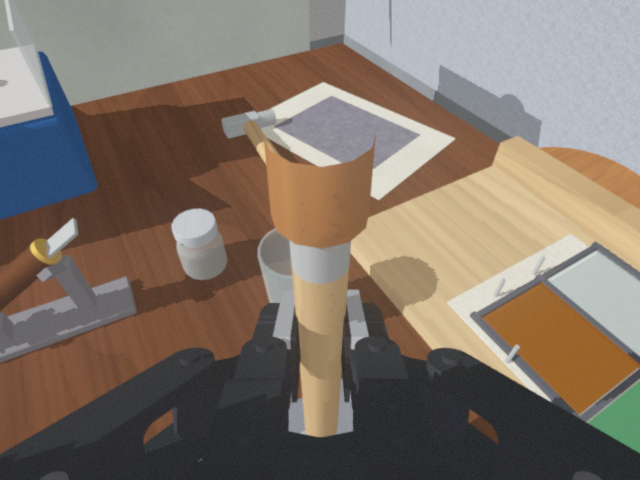

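View pics/s8c.png

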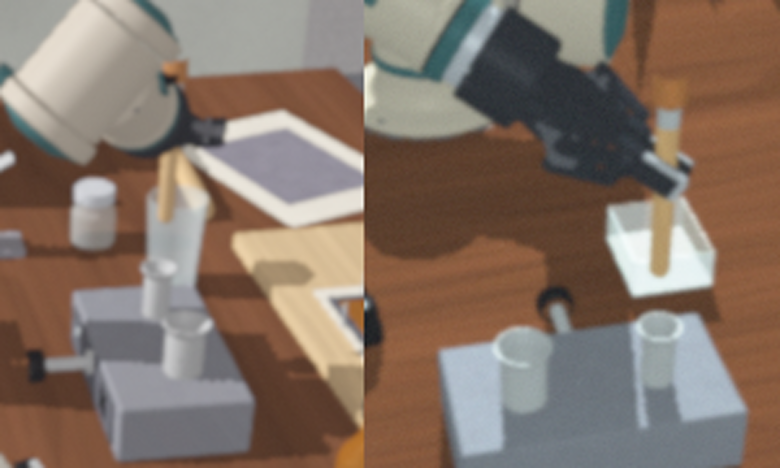

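The side crop (left) shows the brush upright, foot at about (165,217) above the narrow cup's mouth at (159,270). The scene crop shows the same at (659,272) and (661,327). I zoom in to measure accurately.

Run:
```python
import cv2,numpy as np
i=cv2.imread('pics/s8.png')[160:230,365:425];j=cv2.imread('pics/sc8.png')[175:295,340:410]
a=cv2.resize(i,None,fx=6,fy=6,interpolation=2);b=cv2.resize(j,None,fx=5,fy=5,interpolation=2)
c=np.zeros((600,720,3),np.uint8);c[:420,:360]=a;c[:600,370:720]=b;cv2.imwrite('pics/s8d.png',c)
```

```text
(no output)
```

View pics/s8d.png

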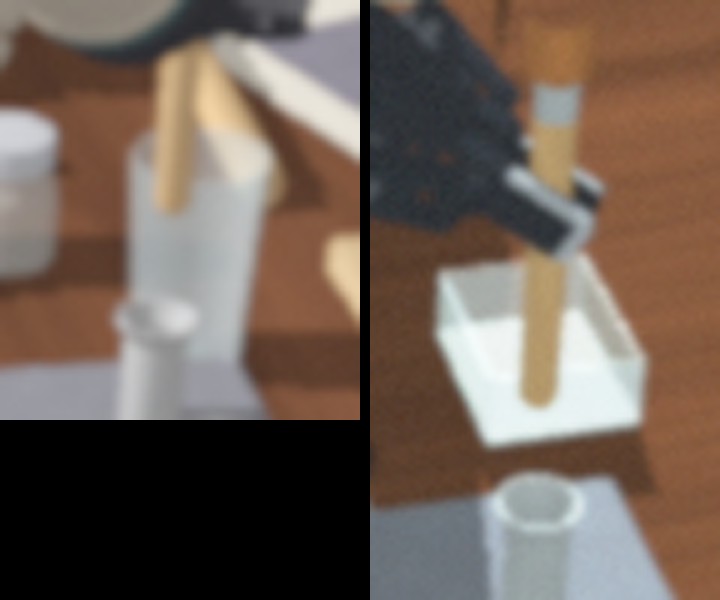

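```bash
cat > m8.py <<'E'
from plan import *
a=lambda u:(365+(u[0]+.5)/6-.5,160+(u[1]+.5)/6-.5)
b=lambda u:(340+(u[0]-370+.5)/5-.5,175+(u[1]+.5)/5-.5)
f=tri('s8',a((172,208)),'sc8',b((539,401)));c=tri('s8',a((156,317)),'sc8',b((539,502)))
print('foot',f,'cup',c,'d',c[0]-f[0])
# axis: plane intersection from line images
def pl(tag,u1,u2):
    c0,v1=ray(tag,u1);_,v2=ray(tag,u2);n=np.cross(v1,v2);return n/np.linalg.norm(n)
ax=np.cross(pl('s8',a((172,208)),a((179,60))),pl('sc8',b((539,401)),b((557,105))));ax/=np.linalg.norm(ax);ax*=np.sign(ax[2]);print('axis',ax)
s=load('w8')['state'];q=s['ee_rot'];R=Ro.from_quat([q[1],q[2],q[3],q[0]]);g=np.array(s['position'])-R.apply([0,0,.008])
print('grasp',g,'kin axis',R.apply([np.cos(np.pi/6),0,-.5]),'foot by kin',g-.09*R.apply([np.cos(np.pi/6),0,-.5]))
E
python3 m8.py
```

```text
foot (array([0.6405, 0.07  , 0.1703]), np.float64(0.002081431072261465)) cup (array([0.6381, 0.0737, 0.116 ]), np.float64(0.0022321126442004765)) d [-0.0024  0.0036 -0.0542]
axis [-0.0239  0.0082  0.9997]
grasp [0.637  0.069  0.2601] kin axis [-0.0047  0.0008  1.    ] foot by kin [0.6374 0.0689 0.1701]
```

Call:
move_arm:
  series:
    - [[-0.0022,0.004,0,0,0,0,0.005],[0,0,-0.012,0,0,0,0.005],[0,0,-0.012,0,0,0,0.005],[0,0,-0.012,0,0,0,0.005],[0,0,-0.012,0,0,0,0.005],[0,0,-0.01,0,0,0,0.005],[0,0,-0.006,0,0,0,0.005],[0,0,-0.006,0,0,0,0.005],[0,0,0,0,0,0,0.005],[0,0,0,0,0,0,0.005]]

```text
clock: 11.0
position: [0.6379, 0.0793, 0.1856]
ee_rot: [-0.248, 0.75, 0.431, 0.435]
contact_force: [-0.8, 0.6, 0.1]
width: 0.0142
```

Run:
```python
from plan import *
snap('side','s9');snap('scene','sc9')
s=load('sc9')['state'];print(s['clock'],s['position'],s['contact_force'],s['moment'])
i=cv2.imread('pics/s9.png')[160:260,365:425];j=cv2.imread('pics/sc9.png')[175:315,340:410]
a=cv2.resize(i,None,fx=5,fy=5,interpolation=2);b=cv2.resize(j,None,fx=4,fy=4,interpolation=2)
c=np.zeros((560,600,3),np.uint8);c[:500,:300]=a;c[:560,310:590]=b;cv2.imwrite('pics/s9d.png',c)
```

```text
11.1 [0.6380336528181809, 0.07932586209695387, 0.18595358889222846] [1.0877108057424993, 0.08006157857657245, -0.35970336039947626] [-0.4489313646879807, 0.2170984598574205, 0.03093843314259144]
```

View pics/s9d.png

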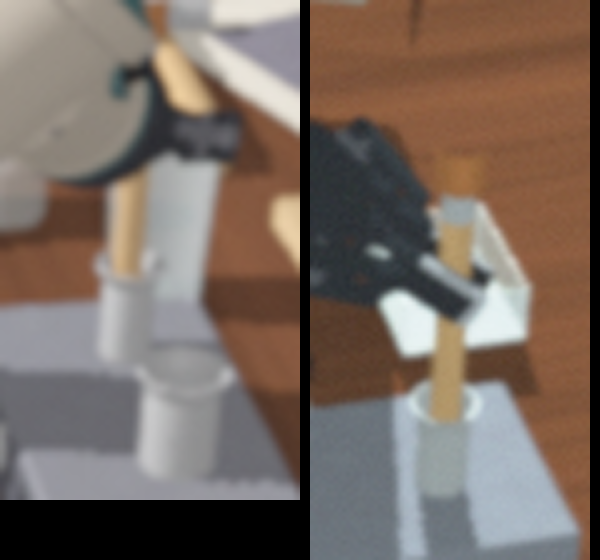

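The brush foot is in the mouth, centred in both views, and there is no contact force. I continue down.

Call:
move_arm:
  series:
    - [[0,0,-0.006,0,0,0,0.005],[0,0,-0.006,0,0,0,0.005],[0,0,-0.006,0,0,0,0.005],[0,0,-0.005,0,0,0,0.005],[0,0,-0.004,0,0,0,0.005],[0,0,-0.003,0,0,0,0.005],[0,0,0,0,0,0,0.005]]

```text
clock: 11.68
position: [0.6377, 0.0793, 0.1544]
ee_rot: [-0.249, 0.751, 0.431, 0.435]
contact_force: [0.9, -1.0, -1.2]
width: 0.014
```

Call:
move_arm:
  series:
    - [[0,0,-0.002,0,0,0,0.005],[0,0,-0.002,0,0,0,0.005],[0,0,-0.001,0,0,0,0.005],[0,0,0,0,0,0,0.005]]

```text
clock: 12.02
position: [0.6384, 0.0799, 0.1528]
ee_rot: [-0.249, 0.749, 0.431, 0.437]
contact_force: [-2.0, -1.7, 7.1]
width: 0.0142
```

Contact of 7 N upward: the brush is on the cup floor. I release it and retreat along the fingers.

Call:
move_arm:
  series:
    - [[0,0,0,0,0,0,0.045],[0,0,0,0,0,0,0.045],[0,0,0,0,0,0,0.045],[0,0,0,0,0,0,0.045],[-0.009,-0.015,0.01,0,0,0,0.045],[-0.009,-0.015,0.01,0,0,0,0.045],[-0.013,-0.022,0.015,0,0,0,0.045],[-0.013,-0.022,0.015,0,0,0,0.045],[-0.013,-0.022,0.015,0,0,0,0.06],[-0.013,-0.022,0.015,0,0,0,0.06],[0,0,0.02,0,0,0,0.06],[0,0,0.02,0,0,0,0.06]]

```text
clock: 13.02
position: [0.5675, -0.0402, 0.2707]
ee_rot: [-0.248, 0.751, 0.43, 0.435]
contact_force: [0.6, 0.2, -0.7]
width: 0.0598
```

Run:
```python
from plan import *
snap('side','s10');snap('scene','sc10');snap('wrist','w10')
s=load('sc10')['state'];print(s['clock'],s['position'],s['contact_force'],s['qpos'])
i=cv2.imread('pics/s10.png')[150:290,340:440];j=cv2.imread('pics/sc10.png')[190:345,270:420]
a=cv2.resize(i,None,fx=4,fy=4,interpolation=2);b=cv2.resize(j,None,fx=2.6,fy=2.6,interpolation=2)
c=np.zeros((560,800,3),np.uint8);c[:560,:400]=a;c[:b.shape[0],410:410+b.shape[1]]=b;cv2.imwrite('pics/s10d.png',c)
```

```text
13.1167 [0.5686039186585204, -0.03965265330295162, 0.2730807870768126] [-0.4347443565760096, 0.10408065057771329, -0.548113225613828] [-0.7702795633136634, 0.31218838315884273, 1.8566395731777905, 1.0133798805478458, 1.457927028610827, -0.6383974849204149]
```

View pics/s10d.png

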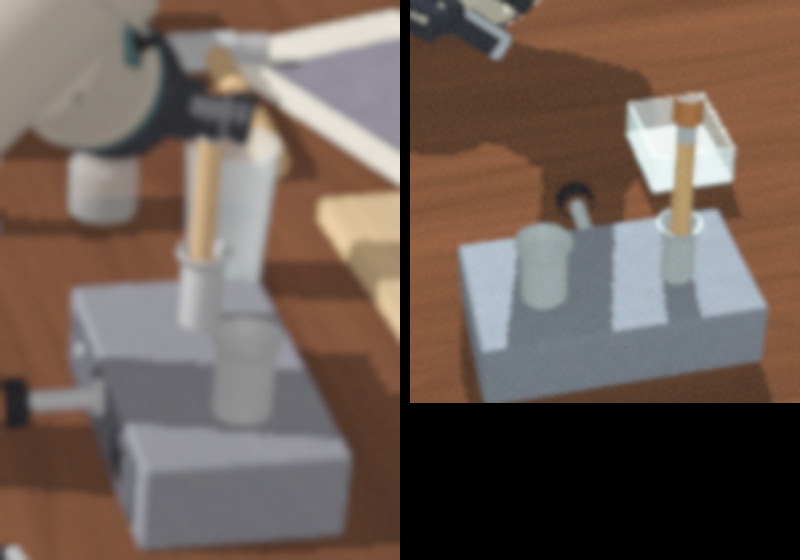

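The brush stands upright in the narrow cup and the knob is still out. Next is the knife.

Run:
```python
from plan import *
print('head top',onz('sc10',(376.9,229.5),.234))
x,R,q,s=cur()
R1=graspR(-.1,0)
x1=np.array([.44,.365,.29])
xm=np.array([.44,.08,.33])
Rm=Ro.from_rotvec((R1*R.inv()).as_rotvec()*.55)*R
q1=leg(x,R,q,xm,Rm);leg(xm,Rm,q1,x1,R1)
```

```text
head top [0.6451 0.0725 0.234 ]
n 8 dx [-0.128   0.1192  0.0588] rv [-0.2728  0.5421 -0.5686] per row [-0.016   0.0149  0.0073] [-0.0341  0.0678 -0.0711] speed frac 0.86 q [-0.3123 -0.1643  1.8699  0.4458  1.1972  0.7689] min 0.59 0.75
n 9 dx [ 0.     0.285 -0.04 ] rv [-0.2232  0.4435 -0.4652] per row [ 0.      0.0317 -0.0044] [-0.0248  0.0493 -0.0517] speed frac 0.86 q [0.5708 0.2485 1.426  0.     1.4671 2.2416] min 0.6 0.46
```

Call:
move_arm:
  series:
    - [[-0.0116,0.0108,0.0053,-0.0248,0.0493,-0.0517,0.06],[-0.0116,0.0108,0.0053,-0.0248,0.0493,-0.0517,0.06],[-0.0116,0.0108,0.0053,-0.0248,0.0493,-0.0517,0.06],[-0.0116,0.0108,0.0053,-0.0248,0.0493,-0.0517,0.06],[-0.0116,0.0108,0.0053,-0.0248,0.0493,-0.0517,0.06],[-0.0116,0.0108,0.0053,-0.0248,0.0493,-0.0517,0.06],[-0.0116,0.0108,0.0053,-0.0248,0.0493,-0.0517,0.06],[-0.0116,0.0108,0.0053,-0.0248,0.0493,-0.0517,0.06],[-0.0116,0.0108,0.0053,-0.0248,0.0493,-0.0517,0.06],[-0.0116,0.0108,0.0053,-0.0248,0.0493,-0.0517,0.06],[-0.0116,0.0108,0.0053,-0.0248,0.0493,-0.0517,0.06]]

```text
clock: 14.08
position: [0.4386, 0.0808, 0.3276]
ee_rot: [-0.121, 0.954, 0.178, 0.21]
contact_force: [-0.1, -0.0, 0.2]
width: 0.0602
```

Call:
move_arm:
  series:
    - [[0,0.0238,-0.0033,-0.0186,0.037,-0.0388,0.06],[0,0.0238,-0.0033,-0.0186,0.037,-0.0388,0.06],[0,0.0238,-0.0033,-0.0186,0.037,-0.0388,0.06],[0,0.0238,-0.0033,-0.0186,0.037,-0.0388,0.06],[0,0.0238,-0.0033,-0.0186,0.037,-0.0388,0.06],[0,0.0238,-0.0033,-0.0186,0.037,-0.0388,0.06],[0,0.0238,-0.0033,-0.0186,0.037,-0.0388,0.06],[0,0.0238,-0.0033,-0.0186,0.037,-0.0388,0.06],[0,0.0238,-0.0033,-0.0186,0.037,-0.0388,0.06],[0,0.0238,-0.0033,-0.0186,0.037,-0.0388,0.06],[0,0.0238,-0.0033,-0.0186,0.037,-0.0388,0.06],[0,0.0238,-0.0033,-0.0186,0.037,-0.0388,0.06],[0,0,0,0,0,0,0.06],[0,0,0,0,0,0,0.06]]

```text
clock: 15.25
position: [0.4397, 0.3668, 0.2862]
ee_rot: [0.001, 0.999, -0.05, -0.002]
contact_force: [-0.2, -0.4, 0.5]
width: 0.0596
```

Run:
```python
from plan import *
snap('wrist','w11'); s=load('w11')['state']; print(s['clock'],s['qpos'],s['position'],s['ee_rot'])
```

```text
15.3 [0.5720939810283121, 0.251243039952299, 1.429483927810339, 0.0005414291821285614, 1.4635128161430213, 2.243802316828913] [0.4394981373765742, 0.36577442967384993, 0.2869972969727602] [0.0005531508791239034, 0.9987249744949529, -0.05046385905920714, -0.0012321822158515164]
```

View pics/w11.png

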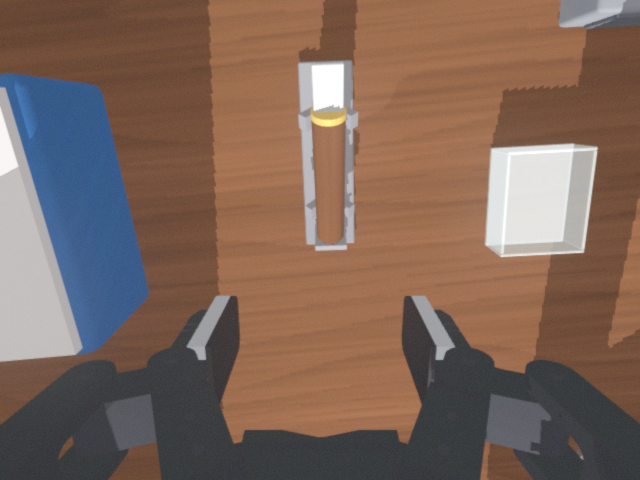

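The wrist view shows the knife with its foot at (329,242), brass ring at (329,116) and blade tip at (327,66). The tub and the blue box are clear of the fingers.

Run:
```python
from plan import *
f,e=tri('w11',(329,240),'side0',(286.6,197));h,e2=tri('w11',(327,67),'side0',(334.6,170));print('foot',f,e,'tip',h,e2,np.linalg.norm(h-f))
r=tri('w11',(329,115),'side0',(270+(628-360)/5,160+82/5.));print('ring',r)
for u in [(299,63),(352,62),(306,244),(355,243)]: print(onz('w11',u,.01))
for s,u in [(0,(329,240)),(135,(328.5,116)),(170,(327.5,67))]: print(s,onz('w11',u,.04+s*.0005))
```

```text
foot [0.4003 0.3605 0.039 ] 0.006955082959925191 tip [0.5444 0.3504 0.1193] 0.005749603966472648 0.165263225560072
ring (array([0.5126, 0.3517, 0.1008]), np.float64(0.003834812502752184))
[0.5587 0.3729 0.01  ]
[0.5547 0.3247 0.01  ]
[0.3861 0.3856 0.01  ]
[0.3821 0.3353 0.01  ]
0 [0.3971 0.3614 0.04  ]
135 [0.51   0.3526 0.1075]
170 [0.5409 0.3507 0.125 ]
```

Call:
move_arm:
  series:
    - [[0.006,-0.0016,-0.018,0,0,0.005,0.06],[0.006,-0.0016,-0.018,0,0,0.005,0.06],[0.006,-0.0016,-0.018,0,0,0.005,0.06],[0.006,-0.0016,-0.018,0,0,0.005,0.06],[0.006,-0.0016,-0.018,0,0,0.005,0.06],[0.006,-0.0016,-0.018,0,0,0.005,0.06],[0,0,0,0,0,0,0.06],[0,0,0,0,0,0,0.06]]

```text
clock: 15.97
position: [0.4753, 0.3547, 0.1805]
ee_rot: [-0.0, 0.999, -0.037, -0.001]
contact_force: [-0.2, 0.8, 0.2]
width: 0.0601
```

Run:
```python
from plan import *
snap('wrist','w12'); s=load('w12')['state']; print(s['clock'],s['qpos'],s['position'],s['ee_rot'])
```

```text
16.0167 [0.5236175595220718, 0.3421386741056868, 1.561988750073574, 0.00137823282321643, 1.2363428846191995, 2.1678838378953484] [0.47586411468756107, 0.3554206888185892, 0.18164642229111042] [-0.0008497457897027918, 0.99931665768852, -0.03695238657976135, 0.00012932284515185772]
```

View pics/w12.png

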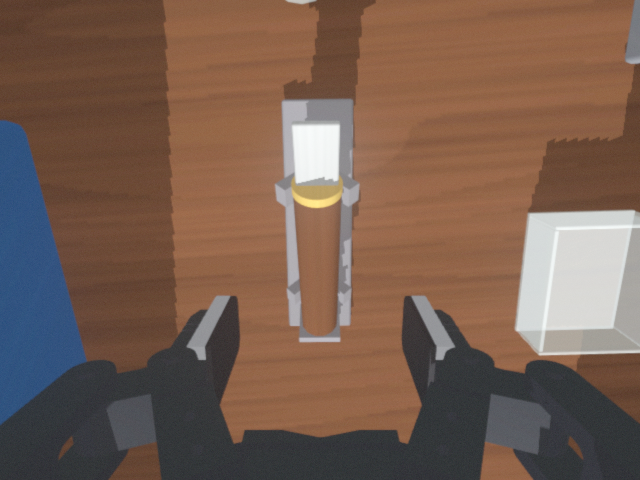

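Run:
```python
from plan import *
print('tip',tri('w11',(327.5,66),'w12',(316,122)),'ring',tri('w11',(329,118),'w12',(317.5,194)),'foot',tri('w11',(329,240),'w12',(320,330)))
for s,u in [(0,(320,330)),(135,(317.5,190)),(170,(316.5,122))]: print(s,onz('w12',u,.04+s*.0005))
x,R,q,s=cur();R1=graspR(-.07,0)
leg(x,R,q,np.array([.4745,.3555,.075]),R1)
```

```text
tip (array([0.5443, 0.3514, 0.1026]), np.float64(0.0029980487461656177)) ring (array([0.5089, 0.3535, 0.1016]), np.float64(0.0026092253040337354)) foot (array([0.3965, 0.3617, 0.038 ]), np.float64(0.00044677215405780575))
0 [0.3977 0.3618 0.04  ]
135 [0.5123 0.3545 0.1075]
170 [0.5451 0.3524 0.125 ]
n 4 dx [-0.0014  0.0001 -0.1066] rv [-0.0017  0.0003  0.0039] per row [-0.0003  0.     -0.0267] [-0.0004  0.0001  0.001 ] speed frac 0.23 q [ 0.5257  0.4383  1.7037 -0.      0.9996  2.1665] min 0.89 0.53
```

The tool is centred between the fingers again, and the two views agree on its position. I descend and close.

Call:
move_arm:
  series:
    - [[0,0,-0.03,0,0,0,0.06],[0,0.001,-0.03,0,0,0,0.06],[0,0,-0.025,0,0,0,0.06],[0,0,-0.02,0,0,0,0.06],[0,0,0,0,0,0,0.01],[0,0,0,0,0,0,0.01],[0,0,0,0,0,0,0.01],[0,0,0,0,0,0,0.01],[0,0,0,0,0,0,0.01],[0,0,0,0,0,0,0.01],[0,0,0.02,0,0,0,0.01],[0,0,0.03,0,0,0,0.01],[0,0,0.034,0,0,0,0.01],[0,0,0.034,0,0,0,0.01],[0,0,0.034,0,0,0,0.01],[0,0,0.034,0,0,0,0.01],[0,0,0.034,0,0,0,0.01],[0,0,0.034,0,0,0,0.01],[0,0,0.02,0,0,0,0.01],[0,0,0,0,0,0,0.01]]
  newtons: 80

```text
clock: 17.68
position: [0.478, 0.3587, 0.3578]
ee_rot: [-0.005, 0.999, -0.036, 0.006]
contact_force: [1.8, -0.9, -0.6]
width: 0.0235
```

Run:
```python
from plan import *
snap('wrist','w13'); s=load('w13')['state']; print(s['clock'],s['qpos'],s['position'],s['ee_rot'],s['width'],s['contact_force'])
x,R,q,s=cur()
# via point away from the brush: approach wide cup from -y side
for az in (30,60,75):
  print(az)
  Rf=finalR(np.radians(az),0); g=np.array([.632,-.037,.29]); xf=g+Rf.apply([0,0,.008])
  xm=np.array([.47,0.05,.40]);Rm=Ro.from_rotvec((Rf*R.inv()).as_rotvec()*.5)*R
  q1=leg(x,R,q,xm,Rm,v=.025,w=.08);leg(xm,Rm,q1,xf,Rf,v=.025,w=.08)
```

```text
17.7333 [0.5261750457344239, 0.2649312815006999, 1.2496823774639512, 0.0019309527633357155, 1.616487697448434, 2.1699682278881336] [0.47708729399377053, 0.35813212860030824, 0.3543915692933184] [-0.0036138454997159527, 0.9993215851135501, -0.036440681211357295, 0.003922550152398857] 0.023244963182216298 [0.24005540752666316, -0.10140163435615006, -1.0810838419772062]
30
n 13 dx [-0.0071 -0.3081  0.0456] rv [ 0.1144 -0.5143  0.2686] per row [-0.0005 -0.0237  0.0035] [ 0.0088 -0.0396  0.0207] speed frac 0.54 q [-0.2805 -0.2049  1.7487  0.3394  1.1787  1.023 ] min 0.55 0.58
n 9 dx [ 0.168  -0.0835 -0.114 ] rv [ 0.1144 -0.5143  0.2686] per row [ 0.0187 -0.0093 -0.0127] [ 0.0127 -0.0571  0.0298] speed frac 0.68 q [-0.6312  0.1669  2.0277  1.3218  0.9569 -0.4315] min 0.56 0.67
60
n 13 dx [-0.0071 -0.3081  0.0456] rv [ 0.2522 -0.4838  0.5047] per row [-0.0005 -0.0237  0.0035] [ 0.0194 -0.0372  0.0388] speed frac 0.57 q [-0.4256 -0.1355  1.7034  0.5136  1.3704  0.6473] min 0.61 0.6
n 10 dx [ 0.1655 -0.081  -0.114 ] rv [ 0.2522 -0.4838  0.5047] per row [ 0.0165 -0.0081 -0.0114] [ 0.0252 -0.0484  0.0505] speed frac 0.51 q [-0.6735  0.3677  1.7232  1.0439  1.4341 -0.5233] min 0.64 0.91
75
n 13 dx [-0.0071 -0.3081  0.0456] rv [ 0.3214 -0.4583  0.6217] per row [-0.0005 -0.0237  0.0035] [ 0.0247 -0.0353  0.0478] speed frac 0.59 q [-0.4628 -0.0857  1.6668  0.5543  1.4723  0.5107] min 0.66 0.62
n 11 dx [ 0.1638 -0.0803 -0.114 ] rv [ 0.3214 -0.4583  0.6217] per row [ 0.0149 -0.0073 -0.0104] [ 0.0292 -0.0417  0.0565] speed frac 0.47 q [-0.6396  0.4701  1.5448  0.9393  1.6445 -0.5705] min 0.7 1.0
```

View pics/w13.png

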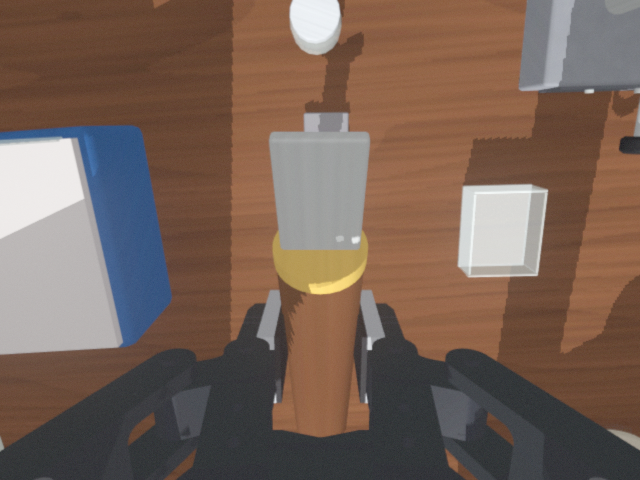

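Call:
move_arm:
  series:
    - [[-0.0005,-0.0237,0.0035,0.0194,-0.0372,0.0388,0.01],[-0.0005,-0.0237,0.0035,0.0194,-0.0372,0.0388,0.01],[-0.0005,-0.0237,0.0035,0.0194,-0.0372,0.0388,0.01],[-0.0005,-0.0237,0.0035,0.0194,-0.0372,0.0388,0.01],[-0.0005,-0.0237,0.0035,0.0194,-0.0372,0.0388,0.01],[-0.0005,-0.0237,0.0035,0.0194,-0.0372,0.0388,0.01],[-0.0005,-0.0237,0.0035,0.0194,-0.0372,0.0388,0.01],[-0.0005,-0.0237,0.0035,0.0194,-0.0372,0.0388,0.01],[-0.0005,-0.0237,0.0035,0.0194,-0.0372,0.0388,0.01],[-0.0005,-0.0237,0.0035,0.0194,-0.0372,0.0388,0.01],[-0.0005,-0.0237,0.0035,0.0194,-0.0372,0.0388,0.01],[-0.0005,-0.0237,0.0035,0.0194,-0.0372,0.0388,0.01],[-0.0005,-0.0237,0.0035,0.0194,-0.0372,0.0388,0.01]]

```text
clock: 18.82
position: [0.4683, 0.0486, 0.3945]
ee_rot: [-0.133, 0.94, 0.213, 0.232]
contact_force: [0.3, -0.6, -2.2]
width: 0.0238
```

Call:
move_arm:
  series:
    - [[0.0165,-0.0081,-0.0114,0.0252,-0.0484,0.0505,0.01],[0.0165,-0.0081,-0.0114,0.0252,-0.0484,0.0505,0.01],[0.0165,-0.0081,-0.0114,0.0252,-0.0484,0.0505,0.01],[0.0165,-0.0081,-0.0114,0.0252,-0.0484,0.0505,0.01],[0.0165,-0.0081,-0.0114,0.0252,-0.0484,0.0505,0.01],[0.0165,-0.0081,-0.0114,0.0252,-0.0484,0.0505,0.01],[0.0165,-0.0081,-0.0114,0.0252,-0.0484,0.0505,0.01],[0.0165,-0.0081,-0.0114,0.0252,-0.0484,0.0505,0.01],[0.0165,-0.0081,-0.0114,0.0252,-0.0484,0.0505,0.01],[0.0165,-0.0081,-0.0114,0.0252,-0.0484,0.0505,0.01],[0,0,0,0,0,0,0.01],[0,0,0,0,0,0,0.01]]

```text
clock: 19.82
position: [0.6346, -0.0326, 0.2779]
ee_rot: [-0.248, 0.754, 0.431, 0.43]
contact_force: [-0.2, -0.5, -1.1]
width: 0.0237
```

Run:
```python
from plan import *
snap('side','s14');snap('scene','sc14');s=load('sc14')['state']; print(s['clock'],s['position'],s['ee_rot'],s['contact_force'],s['width'])
q=s['ee_rot'];R=Ro.from_quat([q[1],q[2],q[3],q[0]]);g=np.array(s['position'])-R.apply([0,0,.008]);a=R.apply([np.cos(np.pi/6),0,-.5])
print('kin axis',a,'foot',g-.09*a)
for t in('s14','sc14'): print(proj(t,g-.09*a),proj(t,g))
i=cv2.imread('pics/s14.png')[130:250,360:440];j=cv2.imread('pics/sc14.png')[165:305,280:380]
a=cv2.resize(i,None,fx=4,fy=4,interpolation=2);b=cv2.resize(j,None,fx=4,fy=4,interpolation=2)
c=np.zeros((560,730,3),np.uint8);c[:480,:320]=a;c[:560,330:730]=b;cv2.imwrite('pics/s14d.png',c)
```

```text
19.9167 [0.633924766639475, -0.03134182983704868, 0.28097332311605927] [-0.24690033057528027, 0.7526882284863705, 0.43228379530343947, 0.43084959995098154] [-0.0752425479688107, -0.33544908134272156, -1.8520618584682] 0.023442202232692708
kin axis [0.0033 0.0072 1.    ] foot [ 0.6301 -0.0379  0.195 ]
[402.5369 204.8866] [405.5433 170.0108]
[318.5559 250.7547] [317.9821 210.5855]
```

View pics/s14d.png

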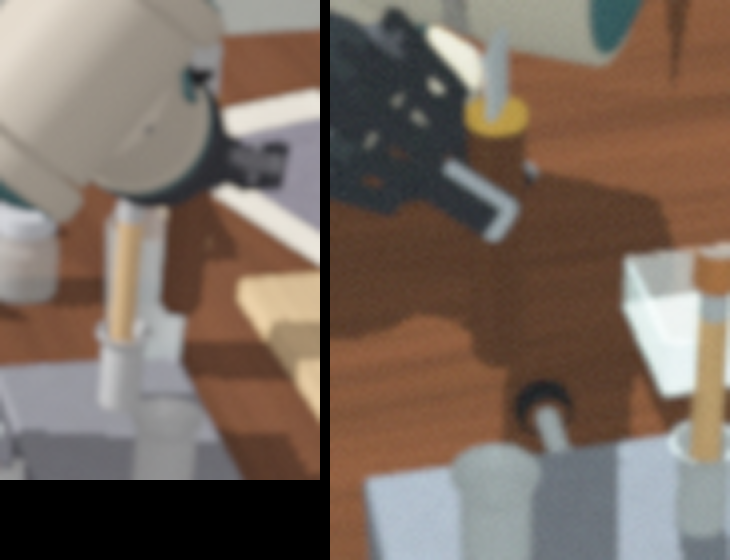

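Run:
```python
from plan import *
im=cv2.imread('pics/sc14.png')[225:300,300:345];im2=cv2.imread('pics/s14.png')[170:255,380:430]
a=cv2.resize(im,None,fx=8,fy=8,interpolation=2);b=cv2.resize(im2,None,fx=7,fy=7,interpolation=2)
# contrast stretch
a=cv2.convertScaleAbs(a,alpha=1.8,beta=-20);b=cv2.convertScaleAbs(b,alpha=1.5,beta=-20)
c=np.zeros((600,730,3),np.uint8);c[:600,:360]=a;c[:595,370:720]=b;cv2.imwrite('pics/s14e.png',c)
```

```text
(no output)
```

View pics/s14e.png

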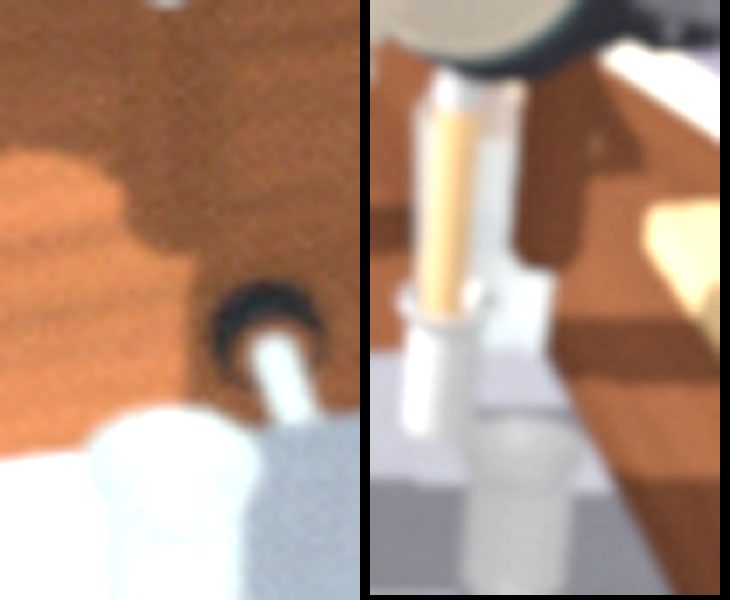

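Run:
```python
from plan import *
f=tri('s14',(405.3,205.6),'sc14',(320.8,253.6));c=tri('s14',(401.5,233.8),'sc14',(321.2,282.4));print(f,c,c[0]-f[0])
for t in ('s14','sc14'):
  for p in [(.636,.073,.114),(.6305,-.037,.114)]: print(t,proj(t,p))
```

```text
(array([ 0.6375, -0.0358,  0.1921]), np.float64(0.0016795275129070446)) (array([ 0.6333, -0.0357,  0.1156]), np.float64(0.003904712102675964)) [-0.0041  0.     -0.0765]
s14 [389.6186 212.9302]
s14 [400.0483 234.08  ]
sc14 [372.4747 275.701 ]
sc14 [319.8276 283.1196]
```

Vision puts the foot 4 mm off in x, kinematics 0 mm. I split the difference (−2 mm), enter the flare, then check again.

Call:
move_arm:
  series:
    - [[-0.002,0.0005,-0.01,0,0,0,0.01],[0,0,-0.015,0,0,0,0.01],[0,0,-0.015,0,0,0,0.01],[0,0,-0.015,0,0,0,0.01],[0,0,-0.012,0,0,0,0.01],[0,0,-0.01,0,0,0,0.01],[0,0,-0.006,0,0,0,0.01],[0,0,-0.004,0,0,0,0.01],[0,0,0,0,0,0,0.01],[0,0,0,0,0,0,0.01]]

```text
clock: 20.75
position: [0.6329, -0.0315, 0.1949]
ee_rot: [-0.246, 0.752, 0.433, 0.432]
contact_force: [-0.1, 0.3, -1.4]
width: 0.0235
```

Run:
```python
from plan import *
snap('side','s15');snap('scene','sc15');s=load('sc15')['state']; print(s['clock'],s['position'],s['contact_force'],s['moment'])
im=cv2.imread('pics/sc15.png')[225:320,295:345];im2=cv2.imread('pics/s15.png')[190:270,375:430]
a=cv2.resize(im,None,fx=6,fy=6,interpolation=2);b=cv2.resize(im2,None,fx=7,fy=7,interpolation=2)
c=np.zeros((575,700,3),np.uint8);c[:570,:300]=a;c[:560,310:695]=b;cv2.imwrite('pics/s15e.png',c)
```

```text
20.85 [0.6329872810147893, -0.03157167961590846, 0.19516717213747276] [0.44253905730858695, 0.30537887490510784, -2.350856728798] [-0.5303824319557433, 0.33248695761730385, 0.0009199093890125376]
```

View pics/s15e.png

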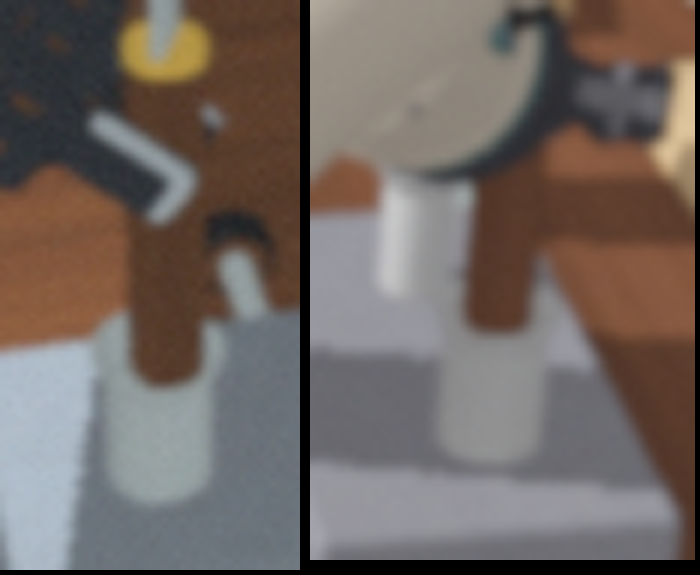

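No force yet. At the rim the knife sits about 1.3 px right of the cup centre in scene and about 1.1 px right in side, so I nudge −2 mm in x and y and descend a little.

Call:
move_arm:
  series:
    - [[-0.002,-0.002,0,0,0,0,0.01],[0,0,-0.005,0,0,0,0.01],[0,0,-0.005,0,0,0,0.01],[0,0,-0.004,0,0,0,0.01],[0,0,0,0,0,0,0.01]]

```text
clock: 21.27
position: [0.6305, -0.0335, 0.1794]
ee_rot: [-0.247, 0.753, 0.432, 0.431]
contact_force: [0.9, 0.0, -1.5]
width: 0.0235
```

Call:
move_arm:
  series:
    - [[0,0,-0.006,0,0,0,0.01],[0,0,-0.006,0,0,0,0.01],[0,0,-0.005,0,0,0,0.01],[0,0,-0.003,0,0,0,0.01],[0,0,-0.002,0,0,0,0.01],[0,0,0,0,0,0,0.01]]

```text
clock: 21.77
position: [0.6307, -0.0335, 0.1579]
ee_rot: [-0.246, 0.753, 0.432, 0.431]
contact_force: [1.4, -0.8, -2.4]
width: 0.0236
```

Call:
move_arm:
  series:
    - [[0,0,-0.002,0,0,0,0.01],[0,0,-0.002,0,0,0,0.01],[0,0,-0.002,0,0,0,0.01],[0,0,-0.001,0,0,0,0.01],[0,0,0,0,0,0,0.01]]

```text
clock: 22.18
position: [0.6314, -0.0326, 0.1561]
ee_rot: [-0.247, 0.75, 0.432, 0.435]
contact_force: [-4.7, -2.3, 14.3]
width: 0.0236
```

The knife is on the floor with 14 N upward contact. I release it and retreat.

Call:
move_arm:
  series:
    - [[0,0,0,0,0,0,0.05],[0,0,0,0,0,0,0.05],[0,0,0,0,0,0,0.05],[0,0,0,0,0,0,0.05],[-0.009,-0.015,0.01,0,0,0,0.05],[-0.009,-0.015,0.01,0,0,0,0.05],[-0.013,-0.022,0.015,0,0,0,0.05],[-0.013,-0.022,0.015,0,0,0,0.05],[-0.013,-0.022,0.015,0,0,0,0.05],[-0.013,-0.022,0.015,0,0,0,0.05],[-0.013,-0.022,0.015,0,0,0,0.05],[0,0,0.01,0,0,0,0.05],[0,0,0,0,0,0,0.05]]

```text
clock: 23.27
position: [0.5481, -0.175, 0.2583]
ee_rot: [-0.244, 0.752, 0.433, 0.432]
contact_force: [0.2, -0.5, -0.5]
width: 0.0498
```

Run:
```python
from plan import *
snap('side','s16');snap('scene','sc16')
s=load('sc16')['state'];print(s['clock'],s['position'],s['contact_force'],s['qpos'])
i=cv2.imread('pics/s16.png')[150:290,340:440];j=cv2.imread('pics/sc16.png')[190:345,270:420]
a=cv2.resize(i,None,fx=4,fy=4,interpolation=2);b=cv2.resize(j,None,fx=2.6,fy=2.6,interpolation=2)
c=np.zeros((560,800,3),np.uint8);c[:560,:400]=a;c[:b.shape[0],410:410+b.shape[1]]=b;cv2.imwrite('pics/s16d.png',c)
x,R,q,s=cur()
xm=np.array([.43,.025,.26]);R1=graspR(-.049,0)
leg(x,R,q,xm,R1,w=.08,v=.02)
```

```text
23.3667 [0.5476159233075735, -0.17286022473702542, 0.25620547391663] [0.24893420961653062, 0.11579097827462795, -1.1542532401680998] [-0.9548170564994352, 0.4239069001342097, 1.7089341109763267, 0.9042146890450742, 1.6016928094143301, -0.6929263732356609]
n 19 dx [-0.1176  0.1979  0.0038] rv [-0.5168  0.9586 -0.9888] per row [-0.0062  0.0104  0.0002] [-0.0272  0.0505 -0.052 ] speed frac 0.56 q [-0.1038  0.0443  1.7503 -0.      1.3469  1.516 ] min 0.74 0.81
```

View pics/s16d.png

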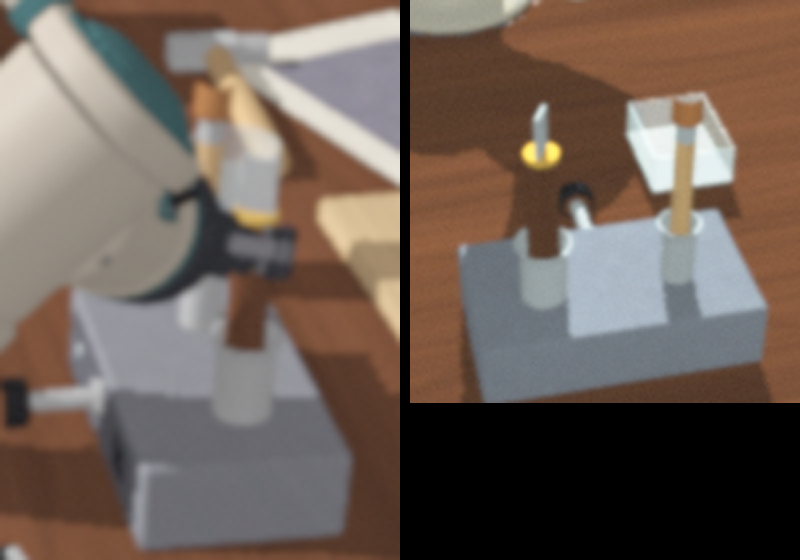

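Both tools stand in their cups with the knob still out. To push the knob in, I turn the gripper a half turn so the camera side faces away from the tools, and use closed fingers.

Run:
```python
from plan import *
print('knife tip@.234',onz('sc16',(320.8,230.4),.234))
x,R,q,s=cur()
xm=np.array([.43,.025,.26])
for yaw in (np.pi-.049,-np.pi-.049):
  R1=graspR(yaw,0)
  q1=leg(x,R,q,xm,R1,w=.1,v=.02)
xd=np.array([.44,.024,.042]);q2=leg(xm,R1,q1,xd,R1);leg(xd,R1,q2,np.array([.515,.0205,.042]),R1)
```

```text
knife tip@.234 [ 0.6199 -0.0303  0.234 ]
n 23 dx [-0.1176  0.1979  0.0038] rv [-1.0806 -0.5826  1.8326] per row [-0.0051  0.0086  0.0002] [-0.047  -0.0253  0.0797] speed frac 0.26 q [-0.1038  0.0443  1.7503  0.      1.3469 -1.6256] min 0.79 0.95
n 23 dx [-0.1176  0.1979  0.0038] rv [-1.0806 -0.5826  1.8326] per row [-0.0051  0.0086  0.0002] [-0.047  -0.0253  0.0797] speed frac 0.26 q [-0.1038  0.0443  1.7503  0.      1.3469 -1.6256] min 0.79 0.95
n 7 dx [ 0.01  -0.001 -0.218] rv [0. 0. 0.] per row [ 0.0014 -0.0001 -0.0311] [0. 0. 0.] speed frac 0.33 q [-0.1037  0.2968  2.0713 -0.      0.7735 -1.6255] min 0.66 0.63
n 3 dx [ 0.075  -0.0035  0.    ] rv [0. 0. 0.] per row [ 0.025  -0.0012  0.    ] [0. 0. 0.] speed frac 0.21 q [-0.0953  0.3846  1.9133  0.      0.8438 -1.6171] min 0.69 0.68
```

Call:
move_arm:
  series:
    - [[-0.0098,0,0,-0.045,-0.0243,0.0764,0.0],[-0.0098,0,0,-0.045,-0.0243,0.0764,0.0],[-0.0098,0,0,-0.045,-0.0243,0.0764,0.0],[-0.0098,0,0,-0.045,-0.0243,0.0764,0.0],[-0.0098,0.005,0,-0.045,-0.0243,0.0764,0.0],[-0.0098,0.008,0,-0.045,-0.0243,0.0764,0.0],[-0.0098,0.01,0,-0.045,-0.0243,0.0764,0.0],[-0.0098,0.01,0,-0.045,-0.0243,0.0764,0.0],[-0.0098,0.01,0,-0.045,-0.0243,0.0764,0.0],[-0.0098,0.01,0,-0.045,-0.0243,0.0764,0.0],[-0.0098,0.01,0,-0.045,-0.0243,0.0764,0.0],[-0.0098,0.01,0,-0.045,-0.0243,0.0764,0.0]]

```text
clock: 24.37
position: [0.4294, -0.0985, 0.2554]
ee_rot: [-0.146, 0.453, 0.842, 0.253]
contact_force: [0.1, 1.3, 0.6]
width: 0.0001
```

Call:
move_arm:
  series:
    - [[0,0.01,0,-0.045,-0.0243,0.0764,0.0],[0,0.01,0,-0.045,-0.0243,0.0764,0.0],[0,0.01,0,-0.045,-0.0243,0.0764,0.0],[0,0.01,0,-0.045,-0.0243,0.0764,0.0],[0,0.01,0,-0.045,-0.0243,0.0764,0.0],[0,0.01,0,-0.045,-0.0243,0.0764,0.0],[0,0.01,0,-0.045,-0.0243,0.0764,0.0],[0,0.01,0,-0.045,-0.0243,0.0764,0.0],[0,0.01,0,-0.045,-0.0243,0.0764,0.0],[0,0.01,0,-0.045,-0.0243,0.0764,0.0],[0,0.01,0,-0.045,-0.0243,0.0764,0.0],[0,0.015,0,-0.045,-0.0243,0.0764,0.0],[0,0,0,0,0,0,0.0],[0,0,0,0,0,0,0.0]]

```text
clock: 25.53
position: [0.4287, 0.0266, 0.2556]
ee_rot: [-0.001, 0.022, 1.0, 0.001]
contact_force: [-0.4, 0.2, -0.5]
width: -0.0
```

Run:
```python
from plan import *
x,R,q,s=cur();print(s['clock'],s['position'],s['width'],R.as_matrix())
leg(x,R,q,np.array([.44,.024,.042]),graspR(np.pi-.049,0))
```

```text
25.5333 [0.4287 0.0266 0.2556] -4.6502861353137134e-05 [[-0.999   0.0435 -0.0028]
 [ 0.0435  0.9991  0.0012]
 [ 0.0029  0.001  -1.    ]]
n 7 dx [ 0.0113 -0.0026 -0.2136] rv [-0.0012 -0.0028 -0.0054] per row [ 0.0016 -0.0004 -0.0305] [-0.0002 -0.0004 -0.0008] speed frac 0.32 q [-0.1037  0.2968  2.0713 -0.      0.7735 -1.6255] min 0.66 0.63
```

Call:
move_arm:
  series:
    - [[0.0014,-0.0003,-0.03,0,0,0,0],[0.0014,-0.0003,-0.03,0,0,0,0],[0.0014,-0.0003,-0.03,0,0,0,0],[0.0014,-0.0003,-0.03,0,0,0,0],[0.0014,-0.0003,-0.03,0,0,0,0],[0.0014,-0.0003,-0.03,0,0,0,0],[0.0014,-0.0003,-0.025,0,0,0,0],[0,0,-0.01,0,0,0,0],[0,0,0,0,0,0,0]]

```text
clock: 26.28
position: [0.4373, 0.0219, 0.0384]
ee_rot: [-0.004, 0.025, 1.0, 0.001]
contact_force: [0.1, 0.1, 0.2]
width: 0.0002
```

Run:
```python
from plan import *
snap('side','s17');snap('wrist','w17')
s=load('w17')['state'];print(s['clock'],s['position'],s['contact_force'])
i=cv2.imread('pics/s17.png')[130:290,300:440];cv2.imwrite('pics/s17c.png',cv2.resize(i,None,fx=3.6,fy=3.6,interpolation=2))
```

```text
26.3833 [0.43966033236827173, 0.02191083919878373, 0.0409501513504481] [0.4039595544024078, -0.1311067499205737, 0.12005534902935906]
```

View pics/s17c.png

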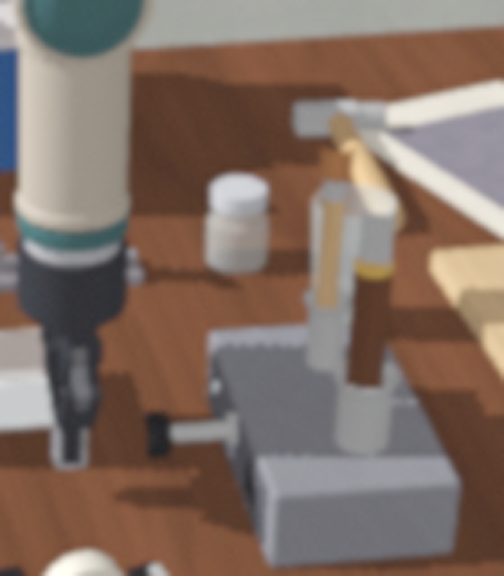

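The side crop shows both tools upright, and the closed fingers in front of the extended knob (155,435). I push it in.

Call:
move_arm:
  series:
    - [[0.012,0,0,0,0,0,0],[0.012,-0.0005,0,0,0,0,0],[0.01,-0.0005,0,0,0,0,0],[0.008,0,0,0,0,0,0],[0.008,-0.0005,0,0,0,0,0],[0.008,0,0,0,0,0,0],[0.006,-0.0005,0,0,0,0,0],[0.005,0,0,0,0,0,0],[0,0,0,0,0,0,0]]

```text
clock: 27.13
position: [0.51, 0.0203, 0.0415]
ee_rot: [0.0, 0.024, 1.0, 0.0]
contact_force: [-1.4, 0.4, -0.8]
width: -0.0002
```

Call:
move_arm:
  series:
    - [[0.002,0,0,0,0,0,0],[0.002,0,0,0,0,0,0],[0.002,0,0,0,0,0,0],[0,0,0,0,0,0,0]]

```text
clock: 27.47
position: [0.5149, 0.0203, 0.0414]
ee_rot: [-0.0, 0.024, 1.0, 0.0]
contact_force: [-2.6, -3.1, 0.6]
width: 0.0
```

Run:
```python
from plan import *
snap('side','s18');snap('wrist','w18')
s=load('w18')['state'];print(s['clock'],s['position'],s['contact_force'])
i=cv2.imread('pics/s18.png')[190:290,330:440];cv2.imwrite('pics/s18c.png',cv2.resize(i,None,fx=5,fy=5,interpolation=2))
```

```text
27.5667 [0.5148694969188717, 0.020311619064216517, 0.041382907787080245] [-2.8035234063107897, -2.136287229597964, -0.12597373987897978]
```

View pics/s18c.png

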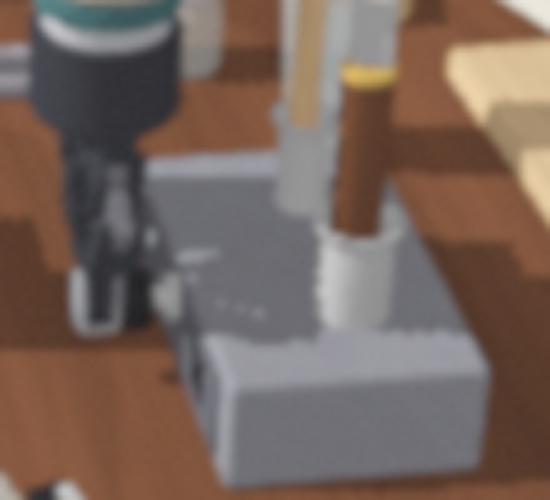

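View pics/w18.png

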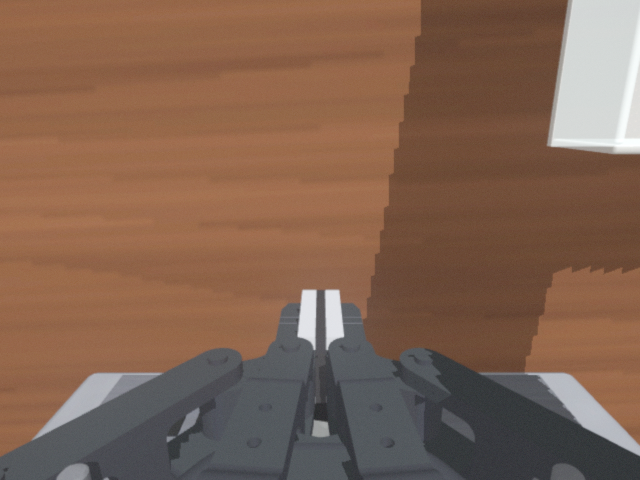

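Call:
move_arm:
  series:
    - [[0.002,0,0,0,0,0,0],[0.002,0,0,0,0,0,0],[0.001,0,0,0,0,0,0],[0,0,0,0,0,0,0]]

```text
clock: 27.9
position: [0.5158, 0.0205, 0.0412]
ee_rot: [-0.005, 0.024, 1.0, 0.0]
contact_force: [-11.8, -2.1, 6.8]
width: 0.0
```

Call:
move_arm:
  series:
    - [[0.002,0,0,0,0,0,0],[0.002,0,0,0,0,0,0],[0,0,0,0,0,0,0]]

```text
clock: 28.15
position: [0.5158, 0.0206, 0.041]
ee_rot: [-0.009, 0.023, 1.0, 0.0]
contact_force: [-18.0, -4.9, 12.3]
width: -0.0004
```

Call:
move_arm:
  series:
    - [[-0.015,0,0,0,0,0,0],[-0.025,0,0,0,0,0,0],[-0.03,0,0,0,0,0,0],[-0.02,0,0.03,0,0,0,0],[0,0,0.04,0,0,0,0],[0,0,0.04,0,0,0,0],[0,0,0.04,0,0,0,0],[0,0,0.04,0,0,0,0],[-0.01,0,0.03,0,0,0,0],[0,0,0,0,0,0,0],[0,0,0,0,0,0,0]]

```text
clock: 29.07
position: [0.4263, 0.0207, 0.2641]
ee_rot: [0.004, 0.024, 1.0, 0.0]
contact_force: [0.2, -0.3, -0.3]
width: -0.0002
```

Run:
```python
from plan import *
snap('side','s19');snap('scene','sc19')
s=load('sc19')['state'];print(s['clock'],s['position'],s['contact_force'])
i=cv2.imread('pics/s19.png')[130:290,330:440];j=cv2.imread('pics/sc19.png')[190:345,270:420]
a=cv2.resize(i,None,fx=3.6,fy=3.6,interpolation=2);b=cv2.resize(j,None,fx=2.6,fy=2.6,interpolation=2)
c=np.zeros((580,796,3),np.uint8);c[:a.shape[0],:a.shape[1]]=a;c[:b.shape[0],400:400+b.shape[1]]=b;cv2.imwrite('pics/s19d.png',c)
i0=cv2.imread('pics/side0.png')[230:270,340:390];i1=cv2.imread('pics/s19.png')[230:270,340:390]
cv2.imwrite('pics/s19k.png',cv2.resize(np.vstack([i0,i1]),None,fx=7,fy=7,interpolation=2))
d=cv2.absdiff(cv2.imread('pics/scene0.png'),cv2.imread('pics/sc19.png')).max(2);cv2.imwrite('pics/diff.png',np.hstack([cv2.imread('pics/sc19.png')]))
```

```text
29.1667 [0.42422880421447695, 0.02075688162697922, 0.2609575583890199] [-1.1620782369215867, -0.23959421644032813, -0.8939701895615711]
```

View pics/s19d.png

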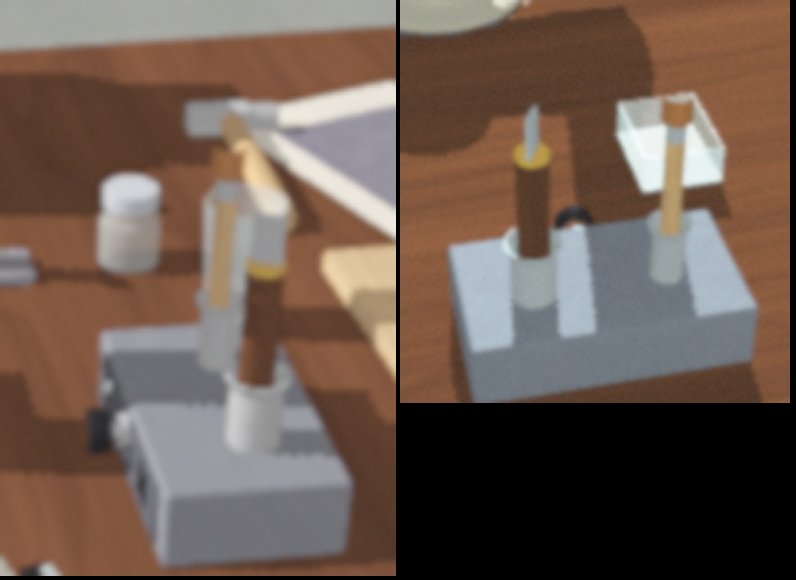

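View pics/s19k.png

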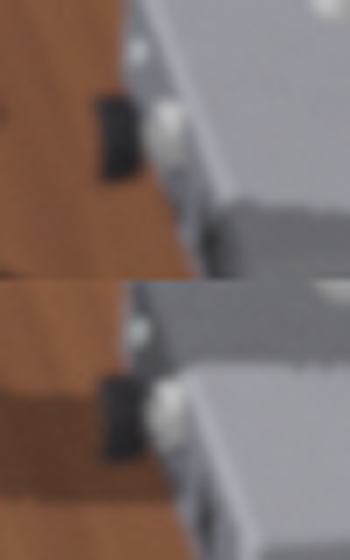

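View pics/sc19.png

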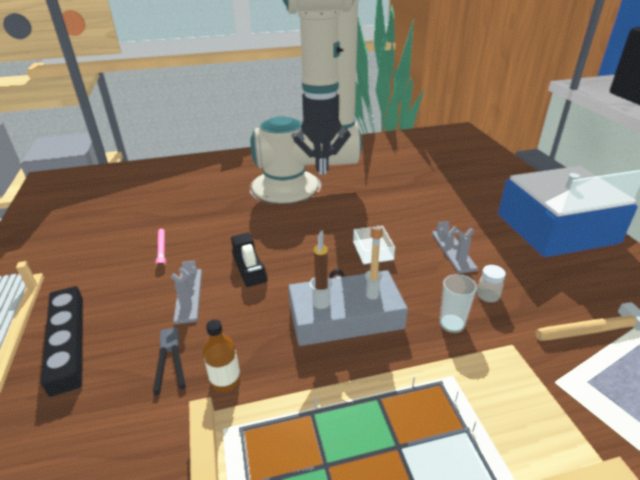

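The knob is back at its stop, slightly further in than at the start. Both tools are upright and the bystanders are unmoved. I do one last height check before handing in.

Run:
```python
from plan import *
print('ring',tri('sc19',(320.8,250),'s19',(403.7,204.8)),'expect z~.064+.134')
print('ring/ferrule if bottomed: px',proj('sc19',(.632,-.037,.198)),proj('sc19',(.637,.073,.234)),'seen head top (376.5,228.5)')
```

```text
ring (array([ 0.6327, -0.0351,  0.1957]), np.float64(0.004332856575498663)) expect z~.064+.134
ring/ferrule if bottomed: px [319.2378 249.9804] [375.7133 227.1847] seen head top (376.5,228.5)
```

```bash
python3 -c "
from rig import manip
print(manip.sign_off(), manip.get_state()['clock'])"
```

```text
the job is handed in; nothing more can be done
the job is handed in; nothing more can be done
```

The job is done and handed in; the arm's clock last read about 29 s of the 72 s allowed. I pulled the knob out about 34 mm, stood the brush in the narrow cup and then the knife in the wide cup. I then pushed the knob back in with closed fingers until it reached its stop, at 18 N.

**Last checks**
- **Tools:** Both stand upright at the cup floors. Each met the floor on insertion (7 N for the brush, 14 N for the knife). The knife's brass ring measured 196 mm high against 198 mm expected, and the brush head sat within about 1.5 px of where it should be when fully down.
- **Knob:** It sits slightly further in than where it started.
- **Bystanders:** None had visibly moved in the final scene picture, which I checked by eye only. The pink look-alike was not touched.
- **Robot:** The gripper was clear of everything when I handed in.

**Disagreements:** Before the knife went in, the camera and arm-position estimates of its x offset over the cup differed by about 4 mm. I split the difference and corrected it at the rim, and the knife went down without touching the sides. Views from different cameras disagreed by 2–4 mm for most points and by up to 7 mm for the knife on its rest. One housing corner was 21 mm off, and I did not use it.

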